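Load the collector-shoe pressure test rig

TASK

Set up the crane collector shoe for its contact-pressure test: push the shoe on the rig fully home against both the side fence and the end stop, then swing the press arm all the way in over it. After that, stack round steel weights flat in the rig's weight tube until the top one is level with the mark on the tube, not over it; thick weights are twice the thin ones, any mix will do, and spares can stay where they are. The shoe must still be home at the end, and the spare collector heads and the jar are to be left alone.

Things in the scene. Friction and masses are not known exactly. Their poses are not given: they have to be found in the camera images.
- rig: The test rig, a fixed grey steel plate 200 x 340 x 10 mm on the bench, turned up to 0.25 rad, carrying stops, press arm and weight tube. Origin at bench level under the seat of the shoe; the plate reaches 100 mm either way in x and from y = -165 to +175 mm. Its x points away from the robot, its y to the left.
- shoe_home (a point): Point on the plate's top, 10 mm above the bench, where the shoe's origin lies when it is fully home against the side fence and the end stop; axes as the rig's (a shoe at home is parallel to them).
- side_fence (a point): Point on the face of the steel side fence, which looks to the rig's -x, 12 mm on the +x side of shoe_home. The fence is a straight bar, 14 mm high above the plate and 12 mm thick, running from 40 mm on the -y side of this point to 50 mm on its +y side, so that the -y end of a shoe at home stands 15 mm clear of it.
- end_stop (a point): Face of the steel end stop, which looks to the rig's -y, 55 mm on the +y side of shoe_home; 18 mm wide, 14 mm high above the plate.
- tube_mark (a point): Centre of the weight tube at the height of its mark, the black line around its walls: 64 mm above the tube's floor, 74 mm above the bench. The top face of the top weight must come level with this.
- tube_floor (a point): Centre of the weight tube's floor (the rig's plate). Upright aluminium tube, bore 44.5 mm, walls 3 mm thick, 79 mm high; the top 10 mm flares out to 55 mm (rim 15 mm above the mark). Two full-height slots, 26 mm wide or more, face the rig's +x and -x, so fingers that close along the rig's x can reach in. A weight let go flat a little above the stack settles flat; a long drop may tilt it.
- shoe: Loose collector shoe: black plastic carrier 110 mm long (its y), 24 mm wide (its x), 12 mm high, with a bronze wear strip 16 mm wide on top, 20 mm high in all, 0.11 to 0.23 kg. Origin at the middle of its underside. It starts flat on the plate, 20 to 45 mm short of home in x and 20 to 40 mm in y (on the -x, -y side), turned up to 0.2 rad.
- press_arm (a joint): Angle of the rig's press arm about its upright pivot, rad. 0: over the shoe's seat, pointing along the rig's -x, at the end of its travel. Grows as the arm swings out toward the rig's -y; starts at 1.25 to 1.7, at most 1.8. Turns stiffly (about 1 N at the knob) and stays where it is left.
- press_pivot (a point): Pivot axis of the press arm, 75 mm on the +x side of shoe_home. The arm is a steel bar 20 mm wide, 78 mm long, 8 mm thick, its underside 36 mm above the bench, so it passes 6 mm clear over the shoe, reaching just past its middle line.
- press_knob (a point): Middle of the round upright black knob on the press arm, 18 mm across and 30 mm high, 59 mm above the bench (its top at 74 mm), 67 mm from the pivot axis.
- mat: Fixed black rubber mat 250 x 250 mm, 3 mm thick, with the weights lying on it. Origin at its underside's middle.
- thick1: Thick round steel weight, a plain disc 40 mm across and 16 mm thick, 156 g, lying flat on the mat at the start, 64 mm or more from the next one's centre. Origin at its very middle. May be absent.
- thick2: Thick round steel weight, a plain disc 40 mm across and 16 mm thick, 156 g, lying flat on the mat at the start, 64 mm or more from the next one's centre. Origin at its very middle. May be absent.
- thick3: Thick round steel weight, a plain disc 40 mm across and 16 mm thick, 156 g, lying flat on the mat at the start, 64 mm or more from the next one's centre. Origin at its very middle. May be absent.
- thin1: Thin round steel weight, a plain disc 40 mm across and 8 mm thick, 78 g, lying flat on the mat at the start, 64 mm or more from the next one's centre. Origin at its very middle.
- thin2: Thin round steel weight, a plain disc 40 mm across and 8 mm thick, 78 g, lying flat on the mat at the start, 64 mm or more from the next one's centre. Origin at its very middle.
- thin3: Thin round steel weight, a plain disc 40 mm across and 8 mm thick, 78 g, lying flat on the mat at the start, 64 mm or more from the next one's centre. Origin at its very middle.
- thin4: Thin round steel weight, a plain disc 40 mm across and 8 mm thick, 78 g, lying flat on the mat at the start, 64 mm or more from the next one's centre. Origin at its very middle.
- thin5: Thin round steel weight, a plain disc 40 mm across and 8 mm thick, 78 g, lying flat on the mat at the start, 64 mm or more from the next one's centre. Origin at its very middle.
- thin6: Thin round steel weight, a plain disc 40 mm across and 8 mm thick, 78 g, lying flat on the mat at the start, 64 mm or more from the next one's centre. Origin at its very middle.
- spare_head1: Bystander: a spare collector head all black, about 200 x 30 mm, 42 mm high, lying beyond the rig and mat. Origin on the bench under its shoe.
- spare_head2: Bystander: a spare collector head with yellow body, about 200 x 30 mm, 42 mm high, lying beyond the rig and mat. Origin on the bench under its shoe.
- jar: Bystander: a closed grease jar 70 mm across and 85 mm high. Origin at its underside.
There are look-alikes about, which are no part of the job. What is shaped like the thick2 but blue or purple is not meant.

How it is judged:
By the outcome, as a careful person would: the job done as asked, in the order asked, and still so for the second after the job is handed in, with the robot touching nothing.
Of thick1, thick2, thick3 only 1 to 3 are there at a start; the rules pass over those that are not, and their reading is None.
At some moment in a run one of shoe, thick1, thick2, thick3, thin1, thin2, thin3, thin4, thin5, thin6 may be knocked a few centimetres aside while the robot is not near it.
Once in a run the grip may slacken for a moment while it holds something.
It also fails if it takes over 210 s, if anything falls off the work surface, if the arm or the gripper's body presses on something with over 40 N, if the wrist force passes 120 N, or if a joint passes its speed limit or range.

ROBOT

A 6-joint arm with a two-finger parallel gripper is mounted at the origin on the work surface. World frame = base frame: x ahead of the robot, y to its left, z up, the work surface at z = 0. Lengths are in m, angles in rad, forces in N, time in s.
With the tool pointing down it reaches from about 0.425 to 0.95 m from the base axis. Payload 3.5 kg.
Tool frame: the origin (TCP) lies between the finger pads; the fingertips stand 19 mm ahead of it and the grasp point (between the pads) is the TCP; y points along the fingers, z is the direction in which the jaws open and shut, and the axes are right-handed (so a half turn about y gives the same grasp; the last joint's range is limited). The gripper opens to 85 mm and grips with 20 to 120 N. Pads are 22 mm wide; open, the fingers measure 114 mm over their backs; the gripper's body (76 mm by 85 mm) begins 54 mm behind the grasp point. The pads swing forward as they close: fully open they stand 13 mm farther back than shut.
Start: joints at [-1.438, 0.286, 1.577, -0, 1.279, -0.15], TCP at [0.188, -0.648, 0.23] pointing down, gripper open.
Joint ranges: [-2.77, 2.77], [-0.9, 2.22], [0.21, 2.48], [-1.53, 4.67], [0.24, 2.81], [-2.84, 2.84]. Speed limits (rad/s): [2.79, 2.79, 3.14, 3.14, 3.14, 3.14].

INTERFACE

Orientations are given as a unit quaternion [x, y, z, w].
In Python, from plant import get_state, read_camera, camera_model, sign_off gives the robot as it stands.
- The arm moves only by the tool carry_out, never from a script. Its argument "moves" is a list of rows, each a list of 7 numbers: the turn, a rotation vector about the tool's x, y, z in rad, then the shift along the tool's x, y, z in m, then the closure, from -1 (fully open) to 1 (shut). In form: [[wx, wy, wz, dx, dy, dz, jaw], ...]. A call has 1 to 10 rows; each row shifts and turns the commanded pose from where the row before left it, along the tool's axes as they then stand; what a row does not reach is not made up. A row lasts 1/8 s, in which the tool goes at most 62.5 mm and 10.7 degrees, less where a joint would pass 70% of its speed; a pose out of reach is approached as far as the arm can. A call is refused whole if a number of a shift passes 0.0625 or a number of a turn 0.188, either way. A call with a gripper value outside its range is refused whole. The fingers move at their own pace and stop on an object; "squeeze" is the grip in N (left out, the last holds). Time passes only in rows, so rows that do not move let the fingers close. It gives the time, the measured TCP pose, the force and the opening at its end, in the units of the state.
- get_state(): the state, without advancing time (a new reading comes with each control period).
- read_camera(name): name is "scene" or "top" or "wrist"; returns the picture (480x640x3 uint8, blue, green, red); there is no depth.
- camera_model(name): a dict with "camera_matrix" (3x3 intrinsics, pixels), "D" ([k1, k2, p1, p2, k3] as OpenCV has them; the pictures are not rectified), "pose" (4x4, takes a point from camera to world coordinates). Camera axes: x right, y down, z forward; pixel columns grow to the right and rows downward; lengths in m; the calibration is good to about 2 mm. A picture is of the moment at which its call begins: read the wrist's pose just before it. camera_model takes no time and is no camera call; for the wrist camera it gives the pose at the moment of the call.
- sign_off(): hands the job in, once; it reports no verdict.
The state is a dict: "time": time; "qpos": joint angles; "dq": joint speeds; "joint_efforts": joint torques, N m; "eef_pos": TCP position; "tcp_rot": TCP orientation; "contact_force": force on the tool from outside, world axes, zero at the start; "wrist_torque": the same for the moment, N m; "opening": opening from 0.0 (shut) to 1.0 (fully open).
Only numpy, scipy, OpenCV 4.12 (cv2) and the standard library are available. Lean on these libraries where they do the work, as an engineer would, in place of code of your own. Each camera call takes 0.05 s, during which the arm holds its last target. There are 200 camera calls.

## Working session

There is one attempt and no reset: what is moved stays moved. The work goes in short steps, Python scripts to look and compute and a tool call to move; the robot and the scene stay as the last step left them, time stands still between calls to the robot, and variables do not carry over. Pictures are saved under pics/ and viewed, about 12 in all and at most 16, crops included, and the job is handed in when it is done.

Besides the shell and the picture viewer there is one more tool, called as name(argument=value, ...), one argument or row to a line, values as JSON. carry_out: Moves the arm, as the interface text tells. Its arguments: {"type":"object","properties":{"moves":{"type":"array","items":{"type":"array","items":{"type":"number"}}},"squeeze":{"type":"number"}},"required":["moves"]}

```bash
mkdir -p pics; ls
python3 - <<'E'
from plant import *
import cv2
print(get_state())
for n in("scene","top","wrist"):
    im=read_camera(n); cv2.imwrite(f"pics/{n}0.png",im)
    m=camera_model(n); print(n,m)
E
```

```text
pics
{'time': 0.0, 'qpos': array([-1.43795443e+00,  2.87163465e-01,  1.57819591e+00, -3.04437118e-05,
        1.27861291e+00, -1.50008517e-01]), 'dq': array([ 0.00211098, -0.00103346, -0.00079401, -0.00076912, -0.0004789 ,
        0.0003996 ]), 'joint_efforts': array([ 1.67462240e-03, -4.05979908e+01, -2.92622834e+01, -5.53748680e-05,
        5.82168315e-03,  4.93979897e-06]), 'eef_pos': array([ 0.18831413, -0.64749946,  0.22863842]), 'tcp_rot': array([-0.09967579,  0.70088756, -0.69920479,  0.09966962]), 'contact_force': array([-0.83489091, -0.568153  , -0.18879959]), 'wrist_torque': array([ 0.01454154,  0.01785571, -0.02247494]), 'opening': 0.9983562492443322}
scene {'camera_matrix': array([[474.97794189,   0.        , 320.85704633],
       [  0.        , 474.97794189, 247.64683943],
       [  0.        ,   0.        ,   1.        ]]), 'D': array([0.02818036, 0.        , 0.        , 0.        , 0.        ]), 'pose': array([[ 0.26495714,  0.6971073 , -0.66621252,  1.32872283],
       [ 0.96420865, -0.19868287,  0.17557563, -0.28579089],
       [-0.00996996, -0.68888789, -0.72479933,
[... 394 characters left out ...]
 ],
       [-0.99998994,  0.00132956, -0.00428306, -0.09179498],
       [ 0.00397897, -0.17754395, -0.98410483,  1.19782526],
       [ 0.        ,  0.        ,  0.        ,  1.        ]])}
wrist {'camera_matrix': array([[337.43399104,   0.        , 318.17713933],
       [  0.        , 337.43399104, 239.84248004],
       [  0.        ,   0.        ,   1.        ]]), 'D': array([-0.01529592,  0.        ,  0.        ,  0.        ,  0.        ]), 'pose': array([[ 0.27803378, -0.9182585 , -0.28195487,  0.25947184],
       [-0.96056628, -0.26673411, -0.07851969, -0.62706024],
       [-0.00310561,  0.29266747, -0.95620924,  0.37325853],
       [ 0.        ,  0.        ,  0.        ,  1.        ]])}
```

View pics/top0.png

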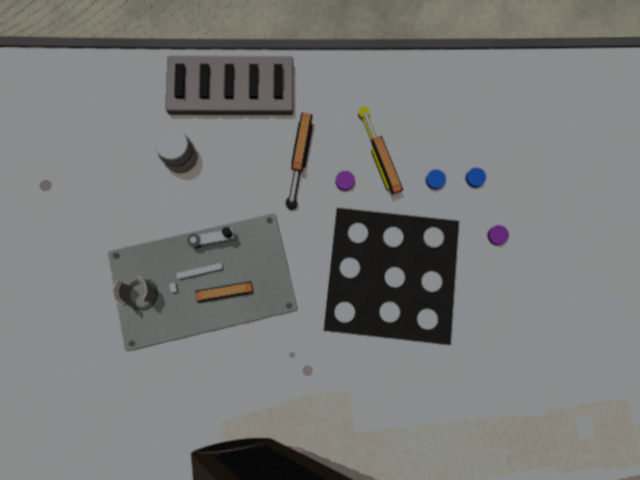

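View pics/scene0.png

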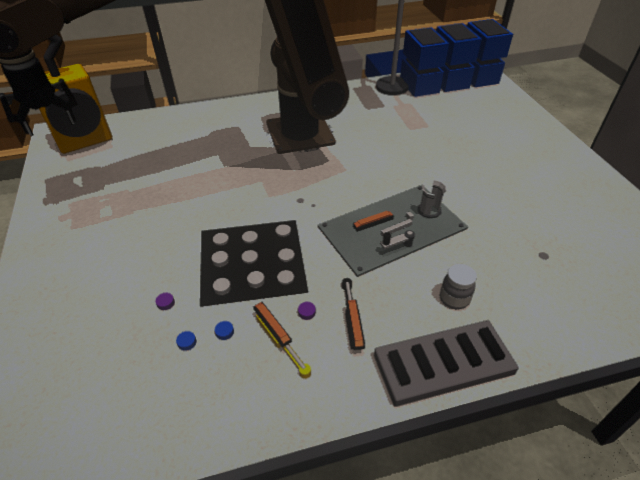

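Top view: rig at lower left (plate corners ≈(109,252),(277,215),(297,310),(128,348)), shoe at (224,292), fence (200,271), end stop (173,287), knob (227,232), tube (142,293). Nine grey discs lie on the black mat; the blue and purple discs outside it, at (345,180), (436,179), (476,177) and (498,235), are look-alikes.

```bash
cat > h.py <<'E'
from plant import *
import cv2, numpy as np
from scipy.spatial.transform import Rotation as R
def cast(px,z,m):
    """pixels -> world points on plane z"""
    p=cv2.undistortPoints(np.float64(px).reshape(-1,1,2),m["camera_matrix"],m["D"]).reshape(-1,2)
    P=m["pose"]; d=np.c_[p,np.ones(len(p))]@P[:3,:3].T; o=P[:3,3]
    return o+d*((z-o[2])/d[:,2])[:,None]
def proj(X,m):
    T=np.linalg.inv(m["pose"]); r=cv2.Rodrigues(T[:3,:3])[0]
    return cv2.projectPoints(np.float64(X).reshape(-1,1,3),r,T[:3,3],m["camera_matrix"],m["D"])[0].reshape(-1,2)
def snap(n,f=None):
    m=camera_model(n); im=read_camera(n)
    if f: cv2.imwrite("pics/"+f,im)
    return im,m
def tool():
    s=get_state(); return s["eef_pos"],R.from_quat(s["tcp_rot"]),s
def to(target,yaw=None):
    """shift in tool axes to target TCP (tool y down); yaw = wanted world direction of the jaw axis z (mod pi)"""
    p,r,s=tool(); M=r.as_matrix()
    print("t %.2f"%s["time"],"p",p.round(4),"F",s["contact_force"].round(1),"open %.3f"%s["opening"])
    print(" tilt: tool y",M[:,1].round(3),"jaw yaw %.3f"%np.arctan2(M[1,2],M[0,2]), "q6 %.2f"%s["qpos"][5])
    print(" shift(tool xyz)",(M.T@(np.array(target)-p)).round(4))
    if yaw is not None:
        y0=np.arctan2(M[1,2],M[0,2]); d=(yaw-y0+np.pi/2)%np.pi-np.pi/2
        print(" turn wy = %.3f"%(-d))  # tool y is down
E
python3 - <<'E'
from h import *
im=cv2.imread("pics/top0.png"); m=camera_model("top")
hsv=cv2.cvtColor(im,cv2.COLOR_BGR2HSV)
print("plate px",im[320,220],"bench",im[380,100],"disc",im[233,358],"orange",im[292,224],"mat",im[250,370])
o=cv2.inRange(hsv,(5,120,80),(20,255,255)); o[:, 280:]=0
c=max(cv2.findContours(o,0,2)[0],key=cv2.contourArea); rr=cv2.minAreaRect(c)
b=cast(cv2.boxPoints(rr),0.03,m); print("shoe strip corners",b.round(4).tolist(),"ctr",b.mean(0).round(4))
g=cv2.cvtColor(im,cv2.COLOR_BGR2GRAY)
roi=np.zeros_like(g); roi[200:355,100:305]=255
lo=cv2.inRange(g,60,145)&roi
c=max(cv2.findContours(lo,0,2)[0],key=cv2.contourArea); h=cv2.convexHull(c); rr=cv2.minAreaRect(h)
q=cv2.boxPoints(rr); print(q.round(1).tolist()); w=cast(q,0.01,m); print("plate",w.round(4).tolist(), w.mean(0), np.linalg.norm(w-np.roll(w,1,0),axis=1).round(4))
roi[:]=0; roi[205:345,322:462]=255
d=cv2.inRange(g,110,255)&roi; d=cv2.morphologyEx(d,cv2.MORPH_OPEN,np.ones((5,5)))
for c in cv2.findContours(d,0,2)[0]:
    if 150<cv2.contourArea(c)<700:
        M=cv2.moments(c); ct=(M["m10"]/M["m00"],M["m01"]/M["m00"]); print("disc",np.round(ct,1),cv2.contourArea(c),cast(ct,0.015,m)[0].round(4))
cv2.imwrite("pics/topcrop.png",cv2.resize(im[200:360,100:300],(800,640))[:600])
E
```

```text
plate px [104 108 104] bench [143 140 136] disc [142 140 137] orange [ 64 103 138] mat [21 24 24]
shoe strip corners [[0.4806, 0.1371, 0.03], [0.4988, 0.031, 0.03], [0.4815, 0.0277, 0.03], [0.4634, 0.1335, 0.03]] ctr [0.4811 0.0823 0.03  ]
[[100.0, 200.0], [304.0, 200.0], [304.0, 354.0], [100.0, 354.0]]
plate [[0.6667, 0.3373, 0.01], [0.6668, -0.072, 0.01], [0.3608, -0.0725, 0.01], [0.363, 0.3182, 0.01]] [0.51433193 0.12774417 0.01      ] [0.3043 0.4093 0.306  0.3907]
disc [355.3 339.6] 658.0 [ 0.388  -0.1717  0.015 ]
disc [427.  318.8] 274.0 [ 0.4277 -0.3113  0.015 ]
disc [389.1 311.7] 271.0 [ 0.4414 -0.2383  0.015 ]
disc [344.2 311.9] 273.0 [ 0.4411 -0.1507  0.015 ]
disc [431.2 281.1] 271.0 [ 0.5013 -0.3224  0.015 ]
disc [394.2 276.8] 265.0 [ 0.5097 -0.25    0.015 ]
disc [349.4 267.4] 251.5 [ 0.5284 -0.162   0.015 ]
disc [457.4 304.7] 624.0 [ 0.455  -0.3714  0.015 ]
disc [433.2 236.8] 260.0 [ 0.5896 -0.3294  0.015 ]
disc [392.8 236.5] 256.0 [ 0.5905 -0.2492  0.015 ]
disc [357.5 232.5] 249.0 [ 0.5987 -0.179   0.015 ]
```

View pics/topcrop.png

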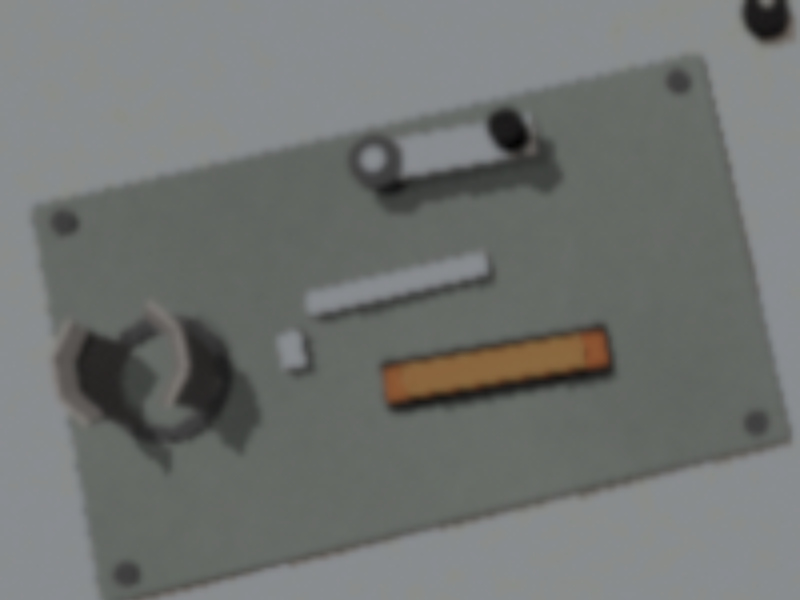

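Crop (4×): shoe (orange, black carrier) at crop (497,366), fence (398,284), end stop (293,350), pivot (373,158), knob (508,130), tube around (150,375).

Run:
```python
from h import *
im=cv2.imread("pics/top0.png"); m=camera_model("top"); ms=camera_model("scene"); sc=cv2.imread("pics/scene0.png")
I=cv2.GaussianBlur(im,(5,5),0).astype(int)
g=((I[...,1]-I[...,0]>=2)&(I[...,1]>I[...,2]+1)).astype(np.uint8)*255
roi=np.zeros(g.shape,np.uint8); roi[205:355,100:305]=255; g&=roi
g=cv2.morphologyEx(g,cv2.MORPH_OPEN,np.ones((5,5)))
c=max(cv2.findContours(g,0,2)[0],key=cv2.contourArea); h=cv2.convexHull(c)
q=cv2.approxPolyDP(h,6,True)[:,0]; print("hull poly",q.tolist())
q=np.array([(108.25,251.25),(275.75,213.75),(297.5,309.25),(126.2,350)])
for nm,k in(("corner",q),("bolt",np.array([(64,222),(679,81),(756,422),(126,573)])/4+[100,200])):
    w=cast(k,0.01,m); print(nm,w.round(4).tolist(),"ctr",w.mean(0).round(4),np.linalg.norm(w-np.roll(w,1,0),axis=1).round(3))
    e=w[0]-w[1]+w[3]-w[2]; yaw=np.arctan2(-e[0],e[1]); print("yaw",yaw)
    Rz=R.from_euler("z",yaw).as_matrix(); O=w.mean(0)-Rz@[0,.005,0]; print("rig origin",O.round(4))
    for nn,pz,z in(("pivot",(373,158),.05),("knob",(508,130),.074),("stop",(293,350),.024),("fence",(398,284),.024)):
        X=cast(np.array(pz)/4+[100,200],z,m)[0]; print("  ",nn,X.round(4),"rig",(Rz.T@(X-O)).round(4))
# discs: match top/scene
def discs(im,roi,lo,hi):
    g=cv2.cvtColor(im,cv2.COLOR_BGR2GRAY); r=np.zeros_like(g); cv2.fillPoly(r,[np.int32(roi)],255)
    t=cv2.inRange(g,105,255)&r; out=[]
    for c in cv2.findContours(t,0,2)[0]:
        if lo<cv2.contourArea(c)<hi: e=cv2.fitEllipse(c); out.append((e,cv2.contourArea(c)))
    return out
D=discs(im,[(338,212),(456,222),(449,339),(328,330)],100,500)
S=discs(sc,[(205,235),(300,225),(303,292),(205,300)],40,400)
sp=np.array([e[0][0] for e in S])
for e,a in D:
    t=e[0]; P=cast(t,.015,m)[0]; u=proj(P,ms)[0]; k=np.argmin(np.linalg.norm(sp-u,axis=1))
    zz=np.linspace(0,.04,81); L=cast
    err=[np.linalg.norm(cast(t,z,m)[0]-cast(sp[k],z,ms)[0]) for z in zz]
    i=np.argmin(err); print("disc",np.round(t,1),P.round(4)[:2],"scene",sp[k].round(1),"z %.4f res %.4f"%(zz[i],err[i]),"axes",np.round(S[k][0][1],1),S[k][1])
x0,y0=195,215
cv2.imwrite("pics/scrop.png",cv2.resize(sc[y0:y0+92,x0:x0+115],None,fx=6.5,fy=6.5,interpolation=cv2.INTER_CUBIC))
```

```text
hull poly [[275, 214], [295, 309], [139, 347], [124, 341], [109, 262], [115, 247]]
corner [[0.5624, 0.315, 0.01], [0.6384, -0.0151, 0.01], [0.4467, -0.0596, 0.01], [0.3701, 0.269, 0.01]] ctr [0.5044 0.1273 0.01  ] [0.198 0.339 0.197 0.337]
yaw 0.22756614696808344
rig origin [0.5055 0.1224 0.01  ]
   pivot [0.5785 0.1406 0.05  ] rig [0.0752 0.0012 0.04  ]
   knob [0.5875 0.0726 0.074 ] rig [ 0.0686 -0.067   0.064 ]
   stop [0.4886 0.1812 0.024 ] rig [-0.0032  0.061   0.014 ]
   fence [0.5207 0.1315 0.024 ] rig [0.0168 0.0055 0.014 ]
bolt [[0.5539, 0.2993, 0.01], [0.625, -0.0032, 0.01], [0.4541, -0.0429, 0.01], [0.3828, 0.2596, 0.01]] ctr [0.5039 0.1282 0.01  ] [0.176 0.311 0.175 0.311]
yaw 0.2310782428972767
rig origin [0.5051 0.1233 0.01  ]
   pivot [0.5785 0.1406 0.05  ] rig [ 0.0754 -0.      0.04  ]
   knob [0.5875 0.0726 0.074 ] rig [ 0.0686 -0.0683  0.064 ]
   stop [0.4886 0.1812 0.024 ] rig [-0.0028  0.0601  0.014 ]
   fence [0.5207 0.1315 0.024 ] rig [0.0171 0.0044 0.014 ]
disc [427.1 318.7] [ 0.4279 -0.3115] scene [219.9 237.9] z 0.0085 res 0.0039 axes [ 9.4 14.5] 103.0
disc [389.2 311.6] [ 0.4415 -0.2385] scene [249.3 236. ] z 0.0085 res 0.0034 axes [ 9.6 14.2] 102.0
disc [344.2 311.8] [ 0.4413 -0.1509] scene [282.8 229.8] z 0.0070 res 0.0030 axes [ 8.5 14.2] 81.5
disc [431.3 281.1] [ 0.5012 -0.3225] scene [219.1 256.6] z 0.0170 res 0.0039 axes [10.6 15.1] 122.0
disc [394.4 276.8] [ 0.5098 -0.2502] scene [249.1 255.7] z 0.0090 res 0.0034 axes [10.4 14.8] 116.0
disc [349.5 267.4] [ 0.5284 -0.1621] scene [285.7 253.9] z 0.0085 res 0.0031 axes [10.4 14.5] 113.5
disc [433.4 236.8] [ 0.5896 -0.3298] scene [220.8 284.2] z 0.0165 res 0.0034 axes [12.  15.9] 146.5
disc [392.8 236.5] [ 0.5905 -0.2492] scene [255.  277.1] z 0.0170 res 0.0035 axes [11.8 15.4] 140.5
disc [357.5 232.4] [ 0.5989 -0.179 ] scene [285.1 276.3] z 0.0085 res 0.0033 axes [11.5 15. ] 131.5
```

View pics/scrop.png

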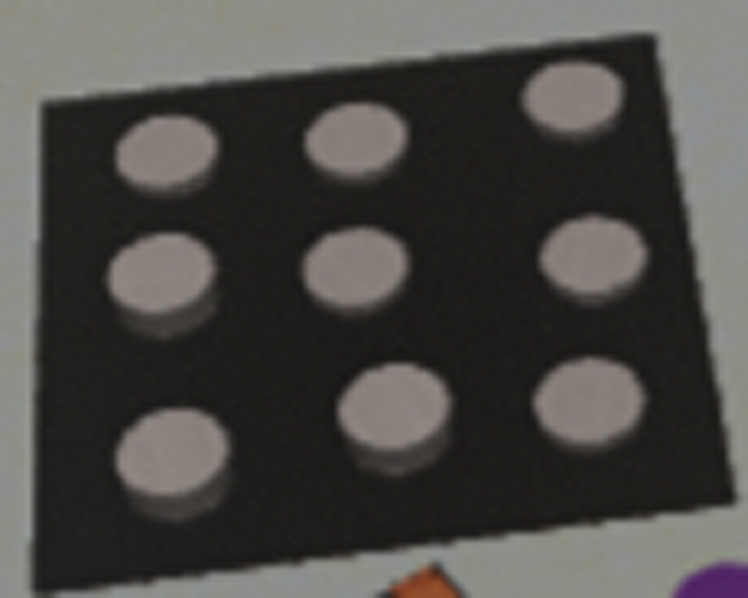

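Thick weights (top at z ≈ 0.017, tall sides visible in the crop): A (0.501,-0.323), B (0.590,-0.330), C (0.5905,-0.249). The other six read z ≈ 0.0085, so they are thin. All three thick are present: 3 thick + 2 thin = 64 mm. Rig pose: origin (0.505,0.123), yaw 0.229.

```bash
cat >> h.py <<'E'
O=np.array([.5053,.1229,0]); YAW=.229; Rz=R.from_euler("z",YAW).as_matrix()
def W(x,y,z): return Rz@np.array([x,y,0])+O+[0,0,z]
def rig(P): return Rz.T@(np.array(P)-O)
E
python3 - <<'E'
from h import *
to([.45,-.33,.2],YAW); print(tool()[1].as_matrix().round(3)); print(W(-.075,-.034,.2)); to(W(-.075,-.034,.2))
E
```

```text
t 0.15 p [ 0.1883 -0.6477  0.229 ] F [0.2 0.  0.1] open 1.000
 tilt: tool y [-0.     0.002 -1.   ] jaw yaw -1.288 q6 -0.15
 shift(tool xyz) [-0.3399  0.0295 -0.232 ]
 turn wy = -1.517
[[-0.96  -0.     0.279]
 [-0.279  0.002 -0.96 ]
 [-0.    -1.    -0.002]]
[0.43997609 0.07276233 0.2       ]
t 0.15 p [ 0.1883 -0.6477  0.229 ] F [0.2 0.  0.1] open 1.000
 tilt: tool y [-0.     0.002 -1.   ] jaw yaw -1.288 q6 -0.15
 shift(tool xyz) [-0.4427  0.0302 -0.6215]
```

carry_out(
  moves=[
    [0, 0, 0, -0.0486, 0.004, -0.0331, 1],
    [0, 0, 0, -0.0486, 0.004, -0.0331, 1],
    [0, 0, 0, -0.0486, 0.004, -0.0331, 1],
    [0, 0, 0, -0.0486, 0.004, -0.0331, 1],
    [0, 0, 0, -0.0486, 0.004, -0.0331, 1],
    [0, 0, 0, -0.0486, 0.004, -0.0331, 1],
    [0, 0, 0, -0.0486, 0.004, -0.0331, 1],
    [0, -0.15, 0, 0, 0, 0, 1],
    [0, -0.15, 0, 0, 0, 0, 1],
    [0, -0.15, 0, 0, 0, 0, 1],
  ],
)

```text
time: 1.4
eef_pos: [0.4505, -0.3302, 0.2016]
tcp_rot: [-0.255, 0.66, -0.659, 0.255]
contact_force: [0.2, 0.3, 0.3]
opening: -0.002
```

carry_out(
  moves=[
    [0, -0.15, 0, 0, 0, 0, 1],
    [0, -0.15, 0, 0, 0, 0, 1],
    [0, -0.15, 0, 0, 0, 0, 1],
    [0, -0.15, 0, 0, 0, 0, 1],
    [0, -0.15, 0, 0, 0, 0, 1],
    [0, -0.15, 0, 0, 0, 0, 1],
    [0, -0.15, 0, 0, 0, 0, 1],
  ],
)

```text
time: 2.28
eef_pos: [0.4502, -0.3305, 0.2016]
tcp_rot: [-0.551, 0.443, -0.443, 0.551]
contact_force: [0.0, -0.6, 0.1]
opening: -0.001
```

Run:
```python
from h import *
to(W(-.075,-.034,.15),YAW)
```

```text
t 2.27 p [ 0.4502 -0.3305  0.2016] F [ 0.  -0.6  0.1] open -0.001
 tilt: tool y [-0.001  0.001 -1.   ] jaw yaw 0.217 q6 -1.03
 shift(tool xyz) [-0.396   0.0519  0.0768]
 turn wy = -0.012
```

carry_out(
  moves=[
    [0, -0.012, 0, -0.056, 0.007, 0.011, 1],
    [0, 0, 0, -0.056, 0.007, 0.011, 1],
    [0, 0, 0, -0.056, 0.007, 0.011, 1],
    [0, 0, 0, -0.056, 0.007, 0.011, 1],
    [0, 0, 0, -0.056, 0.007, 0.011, 1],
    [0, 0, 0, -0.056, 0.007, 0.011, 1],
    [0, 0, 0, -0.056, 0.007, 0.011, 1],
    [0, 0, 0, 0, 0, 0, 1],
  ],
)

```text
time: 3.28
eef_pos: [0.4377, 0.0719, 0.1521]
tcp_rot: [0.554, -0.44, 0.439, -0.554]
contact_force: [-0.0, -0.7, 0.2]
opening: -0.002
```

Run:
```python
from h import *
to(W(-.075,-.034,.033),YAW)
im,m=snap("wrist","w1.png")
```

```text
t 3.27 p [0.4377 0.0719 0.1521] F [-0.  -0.7  0.2] open -0.002
 tilt: tool y [-0.002  0.001 -1.   ] jaw yaw 0.230 q6 -0.30
 shift(tool xyz) [-0.0002  0.1191  0.0027]
 turn wy = 0.001
```

View pics/w1.png

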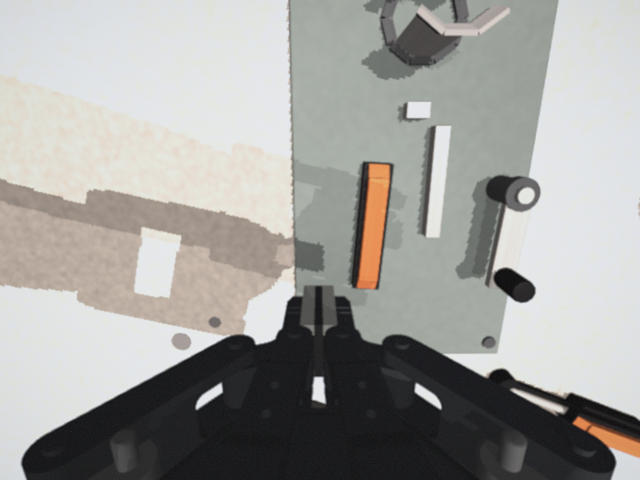

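Wrist view: shoe (372,225), fence (437,180), end stop (418,110), knob (515,285), tube (425,20); the shut fingers sit at (320,310), clear of the shoe on its -x side.

carry_out(
  moves=[
    [0, 0, 0, 0, 0.04, 0.0, 1],
    [0, 0, 0, 0, 0.04, 0, 1],
    [0, 0, 0, 0, 0.03, 0, 1],
    [0, 0, 0, 0, 0.009, 0, 1],
    [0, 0, 0, 0, 0, 0.01, 1],
    [0, 0, 0, 0, 0, 0.01, 1],
    [0, 0, 0, 0, 0, 0.01, 1],
    [0, 0, 0, 0, 0, 0.006, 1],
    [0, 0, 0, 0, 0, 0.004, 1],
    [0, 0, 0, 0, 0, 0.003, 1],
  ],
)

```text
time: 4.58
eef_pos: [0.4811, 0.0783, 0.034]
tcp_rot: [0.553, -0.441, 0.441, -0.553]
contact_force: [-0.6, 0.3, -0.4]
opening: 0.003
```

carry_out(
  moves=[
    [0, 0, 0, 0, 0, 0.002, 1],
    [0, 0, 0, 0, 0, 0.002, 1],
    [0, 0, 0, 0, 0, 0.002, 1],
    [0, 0, 0, 0, 0, 0, 1],
  ],
)

```text
time: 5.08
eef_pos: [0.487, 0.0795, 0.0341]
tcp_rot: [-0.553, 0.441, -0.441, 0.553]
contact_force: [0.5, -0.2, -0.6]
opening: 0.002
```

Run:
```python
from h import *
to(W(-.0265,-.034,.033),YAW);p,r,s=tool();print("rig",rig(p).round(4),"Frig",(Rz.T@s["contact_force"]).round(2))
```

```text
t 5.08 p [0.487  0.0795 0.0341] F [ 0.5 -0.2 -0.6] open 0.002
 tilt: tool y [ 0. -0. -1.] jaw yaw 0.224 q6 -0.27
 shift(tool xyz) [-0.0042  0.0011  0.0012]
 turn wy = -0.005
rig [-0.0277 -0.0381  0.0341] Frig [ 0.45 -0.27 -0.58]
```

carry_out(
  moves=[
    [0, 0, 0, -0.002, 0, 0.002, 1],
    [0, 0, 0, -0.002, 0, 0.002, 1],
    [0, 0, 0, 0, 0, 0.001, 1],
    [0, 0, 0, 0, 0, 0.001, 1],
  ],
)

```text
time: 5.58
eef_pos: [0.4919, 0.0848, 0.034]
tcp_rot: [0.553, -0.441, 0.441, -0.553]
contact_force: [0.6, -0.1, -0.4]
opening: 0.005
```

Run:
```python
from h import *
p,r,s=tool();print("rig",rig(p).round(4),"Frig",(Rz.T@s["contact_force"]).round(2))
im,m=snap("wrist","w2.png"); cv2.imwrite("pics/w2c.png",cv2.resize(im[0:360,200:560],(600,600)))
```

```text
rig [-0.0217 -0.0341  0.034 ] Frig [ 0.59 -0.23 -0.42]
```

View pics/w2c.png

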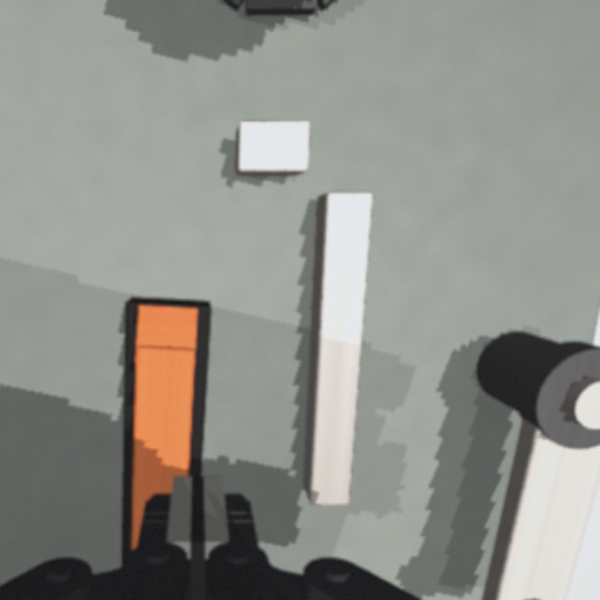

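Run:
```python
from h import *
m=camera_model("wrist"); p,r,s=tool(); s_=600/360
f=lambda X:((proj(X,m)-[200,0])*s_).round(0).tolist()
q=r.as_matrix()
for d in(-.02,0,.019): print("tool y",d,f(p+q@[0,d,0]), p+q@[0,d,0])
# shoe strip in this view
im=cv2.imread("pics/w2.png"); 
for px in((135,305),(200,307),(130,298),(210,302)): print(px,"z.03",rig(cast(np.array(px)/s_+[200,0],.03,m)[0]).round(4),"z.022",rig(cast(np.array(px)/s_+[200,0],.022,m)[0]).round(4))
for px,z in(((322,193),.024),((372,193),.024),((240,170),.024),((308,170),.024)): print(px,rig(cast(np.array(px)/s_+[200,0],z,m)[0]).round(4))
```

```text
tool y -0.02 [[199.0, 541.0]] [0.49201976 0.08475139 0.05406637]
tool y 0 [[199.0, 503.0]] [0.49202306 0.08475134 0.03406637]
tool y 0.019 [[199.0, 475.0]] [0.49202619 0.0847513  0.01506637]
(135, 305) z.03 [-0.0381  0.0215  0.03  ] z.022 [-0.039   0.0205  0.022 ]
(200, 307) z.03 [-0.0211  0.0209  0.03  ] z.022 [-0.0211  0.0198  0.022 ]
(130, 298) z.03 [-0.0394  0.0233  0.03  ] z.022 [-0.0403  0.0224  0.022 ]
(210, 302) z.03 [-0.0185  0.0222  0.03  ] z.022 [-0.0183  0.0212  0.022 ]
(322, 193) [0.0106 0.0493 0.024 ]
(372, 193) [0.0236 0.0493 0.024 ]
(240, 170) [-0.0107  0.055   0.024 ]
(308, 170) [0.0067 0.0549 0.024 ]
```

The picture disagrees with a push: the shoe's end (rig -0.030, 0.022) hasn't moved, and the fingers overlap it. Lifting to look again.

carry_out(
  moves=[
    [0, 0, 0, 0, -0.04, 0, 1],
    [0, 0, 0, 0, -0.05, 0, 1],
    [0, 0, 0, 0, -0.03, -0.03, 1],
    [0, 0, 0, 0, 0, -0.025, 1],
    [0, 0, 0, 0, 0, 0, 1],
  ],
)

```text
time: 6.25
eef_pos: [0.4373, 0.0724, 0.1541]
tcp_rot: [-0.552, 0.441, -0.441, 0.553]
contact_force: [0.6, 1.1, -0.3]
opening: 0.001
```

Run:
```python
from h import *
im,m=snap("wrist","w3.png"); p,r,s=tool(); print(rig(p))
def shoe(im,m):
    hsv=cv2.cvtColor(im,cv2.COLOR_BGR2HSV); o=cv2.inRange(hsv,(5,130,60),(20,255,255)); o[:,480:]=0
    c=max(cv2.findContours(o,0,2)[0],key=cv2.contourArea); q=cv2.boxPoints(cv2.minAreaRect(c)); print("px",q.round(0).tolist())
    w=np.array([rig(x) for x in cast(q,.03,m)]); print("strip rig",w.round(4).tolist(),"ctr",w.mean(0).round(4))
shoe(im,m)
T=np.linalg.inv(np.block([[r.as_matrix(),p[:,None]],[np.zeros(3),1]]))@m["pose"]  # tool->cam
m1=dict(m); q1=R.from_euler("z",.230-np.arctan2(r.as_matrix()[1,2],r.as_matrix()[0,2]))*r
m1["pose"]=np.block([[q1.as_matrix(),np.array([.4377,.0719,.1521])[:,None]],[np.zeros(3),1]])@T
shoe(cv2.imread("pics/w1.png"),m1)
cv2.imwrite("pics/w3c.png",cv2.resize(im[0:400,200:600],(600,600)))
```

```text
[-0.07692923 -0.0338451   0.15403356]
px [[356.0, 286.0], [367.0, 162.0], [390.0, 164.0], [378.0, 288.0]]
strip rig [[-0.046, -0.0827, 0.03], [-0.0396, 0.0221, 0.03], [-0.0222, 0.0204, 0.03], [-0.0266, -0.0848, 0.03]] ctr [-0.0336 -0.0312  0.03  ]
px [[356.0, 287.0], [368.0, 162.0], [391.0, 164.0], [378.0, 289.0]]
strip rig [[-0.0464, -0.083, 0.03], [-0.04, 0.0221, 0.03], [-0.0224, 0.0204, 0.03], [-0.0268, -0.0852, 0.03]] ctr [-0.0339 -0.0314  0.03  ]
```

View pics/w3c.png

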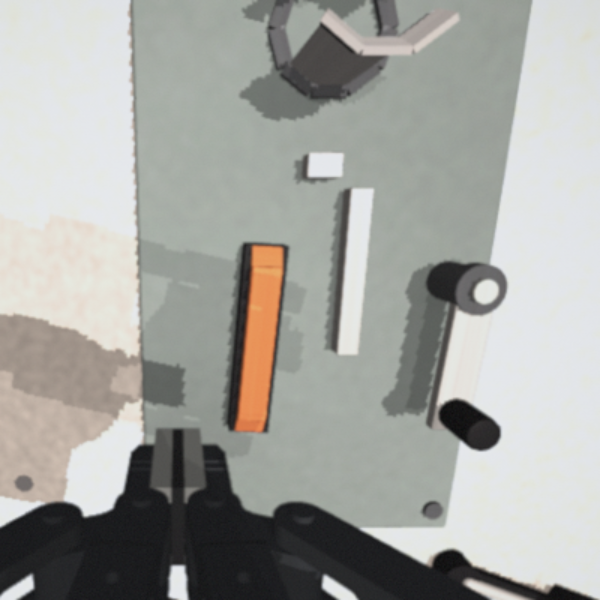

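The shoe hasn't moved at all (rig -0.034,-0.031), so the tips must have passed over it. I'll touch the bare plate to find the true tip height.

carry_out(
  moves=[
    [0, 0, 0, 0, 0.05, 0, 1],
    [0, 0, 0, 0, 0.05, 0, 1],
    [0, 0, 0, 0, 0.02, 0, 1],
    [0, 0, 0, 0, 0, 0, 1],
    [0, 0, 0, 0, 0, 0, 1],
  ],
)

```text
time: 6.92
eef_pos: [0.4394, 0.0725, 0.0347]
tcp_rot: [-0.552, 0.441, -0.441, 0.553]
contact_force: [0.4, -0.2, 0.4]
opening: 0.002
```

carry_out(
  moves=[
    [0, 0, 0, 0, 0.002, 0, 1],
    [0, 0, 0, 0, 0.002, 0, 1],
    [0, 0, 0, 0, 0, 0, 1],
  ],
)

```text
time: 7.3
eef_pos: [0.4384, 0.0725, 0.0303]
tcp_rot: [-0.553, 0.441, -0.441, 0.553]
contact_force: [-0.3, 0.3, -0.0]
opening: -0.003
```

Run:
```python
from h import *
im,m=snap("wrist","w4.png"); p,r,s=tool(); print(rig(p),s["contact_force"])
cv2.imwrite("pics/w4c.png",cv2.resize(im[60:360,180:480],(600,600)))
q=r.as_matrix()
for x in(-.011,.011):
  for d in(0,.01,.019): print(x,d,((proj(p+q@[x,d,0],m)-[180,60])*2).round(0))
```

```text
[-0.07666562 -0.03389772  0.03029145] [ 0.22250581 -0.9547903  -0.40357012]
-0.011 0 [[279. 441.]]
-0.011 0.01 [[279. 425.]]
-0.011 0.019 [[279. 411.]]
0.011 0 [[279. 525.]]
0.011 0.01 [[279. 504.]]
0.011 0.019 [[279. 488.]]
```

View pics/w4c.png

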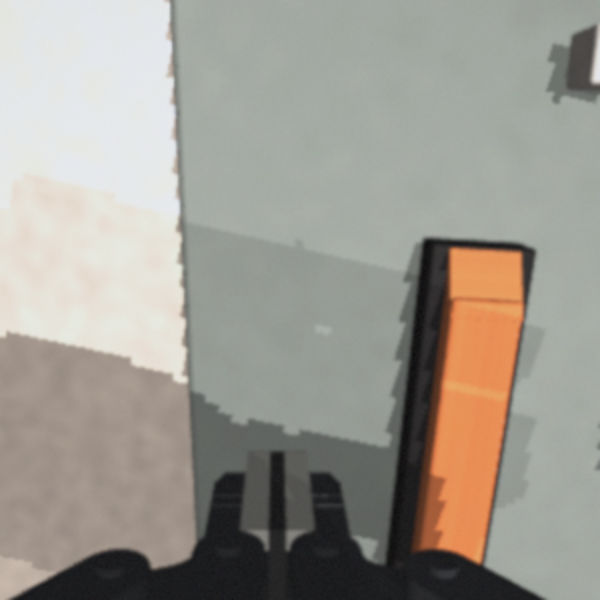

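carry_out(
  moves=[
    [0, 0, 0, 0, 0.001, 0, 1],
    [0, 0, 0, 0, 0.001, 0, 1],
    [0, 0, 0, 0, 0.001, 0, 1],
    [0, 0, 0, 0, 0, 0, 1],
  ],
)

```text
time: 7.85
eef_pos: [0.4381, 0.0725, 0.0269]
tcp_rot: [0.553, -0.441, 0.441, -0.553]
contact_force: [-0.4, 0.4, 0.3]
opening: 0.0
```

carry_out(
  moves=[
    [0, 0, 0, 0, 0.001, 0, 1],
    [0, 0, 0, 0, 0.001, 0, 1],
    [0, 0, 0, 0, 0.001, 0, 1],
    [0, 0, 0, 0, 0, 0, 1],
  ],
)

```text
time: 8.35
eef_pos: [0.4381, 0.0725, 0.0239]
tcp_rot: [0.553, -0.441, 0.441, -0.553]
contact_force: [-0.3, -0.1, 0.9]
opening: -0.0
```

carry_out(
  moves=[
    [0, 0, 0, 0, 0.001, 0, 1],
    [0, 0, 0, 0, 0.001, 0, 1],
    [0, 0, 0, 0, 0.001, 0, 1],
    [0, 0, 0, 0, 0, 0, 1],
  ],
)

```text
time: 8.85
eef_pos: [0.4381, 0.0725, 0.0209]
tcp_rot: [0.553, -0.441, 0.441, -0.553]
contact_force: [0.0, 0.4, 0.1]
opening: 0.003
```

carry_out(
  moves=[
    [0, 0, 0, 0, 0.001, 0, 1],
    [0, 0, 0, 0, 0.001, 0, 1],
    [0, 0, 0, 0, 0.001, 0, 1],
    [0, 0, 0, 0, 0, 0, 1],
  ],
)

```text
time: 9.35
eef_pos: [0.4381, 0.0725, 0.0179]
tcp_rot: [0.553, -0.441, 0.441, -0.553]
contact_force: [0.4, 0.2, -0.2]
opening: -0.001
```

carry_out(
  moves=[
    [0, 0, 0, 0, 0.001, 0, 1],
    [0, 0, 0, 0, 0.001, 0, 1],
    [0, 0, 0, 0, 0.001, 0, 1],
    [0, 0, 0, 0, 0, 0, 1],
  ],
)

```text
time: 9.85
eef_pos: [0.4381, 0.0725, 0.0149]
tcp_rot: [0.553, -0.441, 0.441, -0.553]
contact_force: [0.2, -0.0, -0.3]
opening: 0.001
```

carry_out(
  moves=[
    [0, 0, 0, 0, 0.001, 0, 1],
    [0, 0, 0, 0, 0.001, 0, 1],
    [0, 0, 0, 0, 0.001, 0, 1],
    [0, 0, 0, 0, 0, 0, 1],
  ],
)

```text
time: 10.35
eef_pos: [0.4381, 0.0725, 0.0119]
tcp_rot: [0.553, -0.441, 0.441, -0.553]
contact_force: [0.1, 0.2, -1.0]
opening: 0.0
```

Run:
```python
from h import *
im,m=snap("wrist","w5.png"); p,r,s=tool(); print(rig(p),s["contact_force"],s["joint_efforts"].round(1))
a,b=snap("scene","s5.png")
q=r.as_matrix()
for d in(0,.019): print(d,proj(p+q@[0,d,0],b).round(1),proj(p+q@[0,d,0],m).round(1))
c=proj(p,b)[0].astype(int); x0,y0=c-[50,60]
A=cv2.resize(a[y0:y0+100,x0:x0+100],(500,500),interpolation=cv2.INTER_CUBIC); B=cv2.resize(im[160:360,220:340],(300,500))
print(x0,y0)
cv2.imwrite("pics/c5.png",np.hstack([A,B]))
```

```text
[-0.07683439 -0.03383993  0.01196502] [-0.41734539  0.85571236 -0.21529682] [ -0.  -24.8 -21.1  -0.    0.    0. ]
0 [[364.6 211.6]] [[319.6 302.1]]
0.019 [[364.2 216.7]] [[319.5 285.3]]
314 151
```

View pics/c5.png

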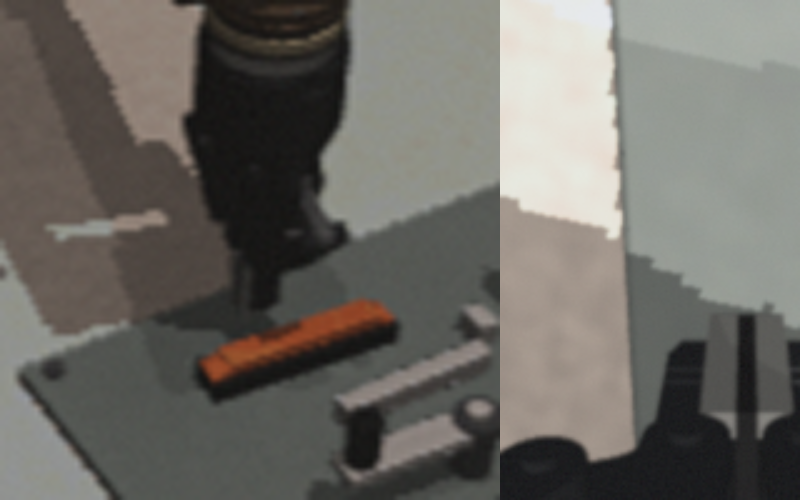

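carry_out(
  moves=[
    [0, 0, 0, 0, 0.001, 0, 1],
    [0, 0, 0, 0, 0.001, 0, 1],
    [0, 0, 0, 0, 0, 0, 1],
  ],
)

```text
time: 10.82
eef_pos: [0.4381, 0.0725, 0.0099]
tcp_rot: [0.553, -0.441, 0.441, -0.553]
contact_force: [0.1, 0.2, -0.3]
opening: 0.002
```

carry_out(
  moves=[
    [0, 0, 0, 0, 0.001, 0, 1],
    [0, 0, 0, 0, 0.001, 0, 1],
    [0, 0, 0, 0, 0, 0, 1],
  ],
)

```text
time: 11.2
eef_pos: [0.4383, 0.0725, 0.0088]
tcp_rot: [0.553, -0.441, 0.441, -0.553]
contact_force: [-2.9, -0.8, 6.4]
opening: -0.002
```

carry_out(
  moves=[
    [0, 0, 0, 0, 0.001, 0, 1],
    [0, 0, 0, 0, 0.001, 0, 1],
    [0, 0, 0, 0, 0, 0, 1],
  ],
)

```text
time: 11.58
eef_pos: [0.4384, 0.0725, 0.0086]
tcp_rot: [0.554, -0.442, 0.44, -0.552]
contact_force: [-9.9, -0.7, 22.5]
opening: -0.0
```

Contact came at a TCP reading of 0.009 on the 10 mm plate, so the shut fingertips sit level with the reported TCP, not 19 mm ahead of it. From here I'll use that measured value. Raise 8 mm and push.

carry_out(
  moves=[
    [0, 0, 0, 0, -0.008, 0, 1],
    [0, 0, 0, 0, 0, 0.008, 1],
    [0, 0, 0, 0, 0, 0.008, 1],
    [0, 0, 0, 0, 0, 0.008, 1],
    [0, 0, 0, 0, 0, 0.007, 1],
    [0, 0, 0, 0, 0, 0.006, 1],
    [0, 0, 0, 0, 0, 0.006, 1],
    [0, 0, 0, 0, 0, 0.005, 1],
    [0, 0, 0, 0, 0, 0.004, 1],
    [0, 0, 0, 0, 0, 0, 1],
  ],
)

```text
time: 12.82
eef_pos: [0.4895, 0.0841, 0.0142]
tcp_rot: [-0.552, 0.441, -0.441, 0.553]
contact_force: [0.1, -0.2, 0.0]
opening: 0.005
```

```bash
cat >> h.py <<'E'
def shoe(im,m):
    hsv=cv2.cvtColor(im,cv2.COLOR_BGR2HSV); o=cv2.inRange(hsv,(5,130,60),(20,255,255)); o[:,480:]=0
    c=max(cv2.findContours(o,0,2)[0],key=cv2.contourArea); q=cv2.boxPoints(cv2.minAreaRect(c)); print("px",q.round(0).tolist())
    w=np.array([rig(x) for x in cast(q,.03,m)]); print("strip rig",w.round(4).tolist(),"ctr",w.mean(0).round(4))
E
python3 - <<'E'
from h import *
p,r,s=tool();print("rig",rig(p).round(4),"Frig",(Rz.T@s["contact_force"]).round(2))
im,m=snap("wrist","w6.png"); shoe(im,m); im,m=snap("top","t6.png"); shoe(im,m)
E
```

```text
rig [-0.0242 -0.0342  0.0142] Frig [ 0.08 -0.21  0.03]
px [[352.0, 343.0], [356.0, 187.0], [400.0, 188.0], [396.0, 344.0]]
strip rig [[-0.0099, -0.0463, 0.03], [-0.0099, 0.0223, 0.03], [0.0068, 0.0218, 0.03], [0.0093, -0.0471, 0.03]] ctr [-0.0009 -0.0123  0.03  ]
px [[291.0, 168.0], [302.0, 113.0], [311.0, 115.0], [301.0, 170.0]]
strip rig [[0.1774, -0.2159, 0.03], [0.2864, -0.2618, 0.03], [0.2786, -0.2793, 0.03], [0.1698, -0.2332, 0.03]] ctr [ 0.2281 -0.2475  0.03  ]
```

carry_out(
  moves=[
    [0, 0, 0, 0, 0, 0.001, 1],
    [0, 0, 0, 0, 0, 0.001, 1],
    [0, 0, 0, 0, 0, 0.001, 1],
    [0, 0, 0, 0, 0, 0, 1],
  ],
)

```text
time: 13.42
eef_pos: [0.4921, 0.0847, 0.0142]
tcp_rot: [-0.553, 0.441, -0.441, 0.553]
contact_force: [-1.4, -0.2, 1.0]
opening: -0.0
```

carry_out(
  moves=[
    [0, 0, 0, 0, 0, 0.001, 1],
    [0, 0, 0, 0, 0, 0.001, 1],
    [0, 0, 0, 0, 0, 0, 1],
  ],
)

```text
time: 13.8
eef_pos: [0.4925, 0.0849, 0.0141]
tcp_rot: [0.554, -0.442, 0.44, -0.552]
contact_force: [-7.4, -2.2, 7.3]
opening: 0.001
```

carry_out(
  moves=[
    [0, 0, 0, 0, 0, -0.014, 1],
    [0, 0, 0, 0, 0, -0.014, 1],
    [0, 0, 0, 0.028, 0, 0, 1],
    [0, 0, 0, 0.028, 0, 0, 1],
    [0, 0, 0, 0.027, 0, 0, 1],
    [0, 0, 0, 0, 0, 0, 1],
    [0, 0, 0, 0, 0, 0.015, 1],
    [0, 0, 0, 0, 0, 0.015, 1],
    [0, 0, 0, 0, 0, 0.012, 1],
    [0, 0, 0, 0, 0, 0, 1],
  ],
)

```text
time: 15.05
eef_pos: [0.5271, 0.0079, 0.0142]
tcp_rot: [-0.553, 0.44, -0.441, 0.553]
contact_force: [-0.0, -0.8, -0.4]
opening: -0.003
```

Run:
```python
from h import *
p,r,s=tool();print("rig",rig(p).round(4),"Frig",(Rz.T@s["contact_force"]).round(2))
im,m=snap("wrist","w7.png"); shoe(im,m)
```

```text
rig [-0.0049 -0.1169  0.0142] Frig [-0.18 -0.74 -0.39]
px [[308.0, 0.0], [356.0, 0.0], [356.0, 248.0], [308.0, 248.0]]
strip rig [[-0.0083, 0.0013, 0.03], [0.0075, 0.0012, 0.03], [0.0099, -0.0848, 0.03], [-0.0094, -0.0847, 0.03]] ctr [-0.0001 -0.0417  0.03  ]
```

carry_out(
  moves=[
    [0, 0, 0, -0.008, 0, 0, 1],
    [0, 0, 0, -0.008, 0, 0, 1],
    [0, 0, 0, -0.007, 0, 0, 1],
    [0, 0, 0, -0.006, 0, 0, 1],
    [0, 0, 0, -0.006, 0, 0, 1],
    [0, 0, 0, -0.005, 0, 0, 1],
    [0, 0, 0, -0.004, 0, 0, 1],
    [0, 0, 0, -0.003, 0, 0, 1],
    [0, 0, 0, 0, 0, 0, 1],
  ],
)

```text
time: 16.23
eef_pos: [0.5156, 0.0534, 0.0141]
tcp_rot: [-0.552, 0.441, -0.441, 0.553]
contact_force: [-0.3, 0.0, -0.9]
opening: 0.004
```

carry_out(
  moves=[
    [0, 0, 0, -0.001, 0, 0, 1],
    [0, 0, 0, -0.001, 0, 0, 1],
    [0, 0, 0, -0.001, 0, 0, 1],
    [0, 0, 0, 0, 0, 0, 1],
  ],
)

```text
time: 16.73
eef_pos: [0.5148, 0.0562, 0.0141]
tcp_rot: [-0.553, 0.441, -0.441, 0.553]
contact_force: [-0.1, -0.4, 0.5]
opening: 0.001
```

carry_out(
  moves=[
    [0, 0, 0, -0.001, 0, 0, 1],
    [0, 0, 0, -0.001, 0, 0, 1],
    [0, 0, 0, 0, 0, 0, 1],
  ],
)

```text
time: 17.1
eef_pos: [0.5147, 0.0569, 0.0142]
tcp_rot: [0.554, -0.44, 0.441, -0.552]
contact_force: [0.1, -6.4, -0.0]
opening: -0.001
```

carry_out(
  moves=[
    [0, 0, 0, -0.001, 0, 0, 1],
    [0, 0, 0, -0.001, 0, 0, 1],
    [0, 0, 0, 0, 0, 0, 1],
  ],
)

```text
time: 17.48
eef_pos: [0.5147, 0.057, 0.0143]
tcp_rot: [0.555, -0.438, 0.442, -0.552]
contact_force: [0.8, -13.2, -0.6]
opening: -0.001
```

Run:
```python
from h import *
p,r,s=tool();print("rig",rig(p).round(4),"Frig",(Rz.T@s["contact_force"]).round(2))
im,m=snap("wrist","w8.png"); shoe(im,m)
```

```text
rig [-0.0058 -0.0663  0.0143] Frig [ -2.2  -13.04  -0.62]
px [[310.0, 1.0], [358.0, 1.0], [358.0, 287.0], [310.0, 287.0]]
strip rig [[-0.0087, 0.0515, 0.03], [0.0071, 0.0515, 0.03], [0.0102, -0.0511, 0.03], [-0.0097, -0.0511, 0.03]] ctr [-0.0003  0.0002  0.03  ]
```

Shoe at rig (-0.0003,0.0002), 13 N against the end stop. One confirming x push.

carry_out(
  moves=[
    [0, 0, 0, 0.018, 0, 0, 1],
    [0, 0, 0, 0, 0, -0.022, 1],
    [0, 0, 0, 0, 0, -0.022, 1],
    [0, 0, 0, 0, 0, 0, 1],
    [0, 0, 0, -0.025, 0, 0, 1],
    [0, 0, 0, -0.025, 0, 0, 1],
    [0, 0, 0, -0.025, 0, 0, 1],
    [0, 0, 0, 0, 0, 0, 1],
    [0, 0, 0, 0, 0, 0.016, 1],
    [0, 0, 0, 0, 0, 0.008, 1],
  ],
)

```text
time: 18.77
eef_pos: [0.4835, 0.1108, 0.0145]
tcp_rot: [-0.552, 0.441, -0.442, 0.553]
contact_force: [0.4, -0.2, -0.9]
opening: 0.001
```

carry_out(
  moves=[
    [0, 0, 0, 0, 0, 0.002, 1],
    [0, 0, 0, 0, 0, 0.002, 1],
    [0, 0, 0, 0, 0, 0, 1],
  ],
)

```text
time: 19.15
eef_pos: [0.4851, 0.1115, 0.0141]
tcp_rot: [0.553, -0.441, 0.441, -0.552]
contact_force: [-2.4, -2.4, 3.7]
opening: 0.003
```

Run:
```python
from h import *
p,r,s=tool();print("rig",rig(p).round(4),"Frig",(Rz.T@s["contact_force"]).round(2)); to(p,YAW)
```

```text
rig [-0.0222 -0.0065  0.0141] Frig [-2.92 -1.76  3.68]
t 19.15 p [0.4851 0.1115 0.0141] F [-2.4 -2.4  3.7] open 0.003
 tilt: tool y [-0.001 -0.001 -1.   ] jaw yaw 0.224 q6 -0.20
 shift(tool xyz) [0. 0. 0.]
 turn wy = -0.005
```

carry_out(
  moves=[
    [0, 0, 0, 0, 0, -0.015, 1],
    [0, 0, 0, 0, -0.045, 0, 1],
    [0, 0, 0, 0, -0.045, 0, 1],
    [0, 0, 0, 0.021, 0, 0.044, 1],
    [0, 0, 0, 0.021, 0, 0.044, 1],
    [0, 0, 0, 0.021, 0, 0.046, 1],
    [0, 0, 0, 0, 0, 0, 1],
    [0, 0, 0, 0, 0, 0, 1],
  ],
)

```text
time: 20.15
eef_pos: [0.614, 0.0772, 0.103]
tcp_rot: [0.553, -0.442, 0.44, -0.552]
contact_force: [-0.1, -0.2, -0.3]
opening: -0.003
```

Run:
```python
from h import *
to(W(.0965,-.069,.054),YAW); p,_,_=tool(); print(rig(p).round(4))
im,m=snap("wrist","w9.png"); shoe(im,m)
im,m=snap("top","t9.png")
g=cv2.cvtColor(im,cv2.COLOR_BGR2GRAY); cv2.imwrite("pics/t9c.png",cv2.resize(im[205:325,130:290],(800,600)))
```

```text
t 20.15 p [0.614  0.0772 0.103 ] F [-0.1 -0.2 -0.3] open -0.003
 tilt: tool y [-0.002  0.001 -1.   ] jaw yaw 0.224 q6 -0.26
 shift(tool xyz) [-0.0001  0.049   0.0011]
 turn wy = -0.005
[ 0.0955 -0.0691  0.103 ]
px [[141.0, 56.0], [172.0, 52.0], [192.0, 228.0], [162.0, 232.0]]
strip rig [[-0.008, 0.0523, 0.03], [0.0103, 0.0539, 0.03], [0.0108, -0.0517, 0.03], [-0.0103, -0.0541, 0.03]] ctr [0.0007 0.0001 0.03  ]
```

View pics/w9.png

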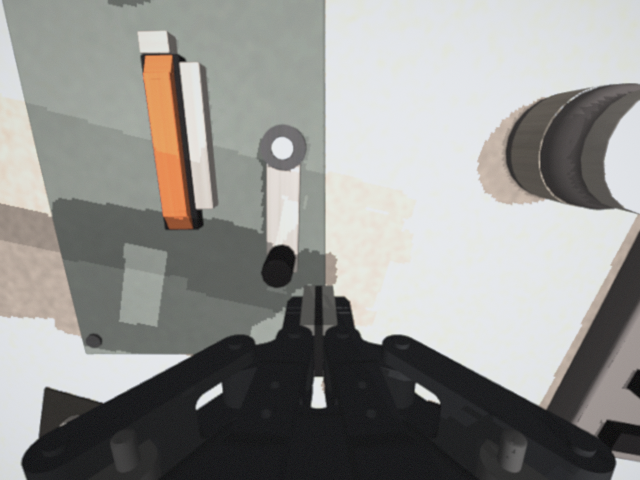

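Wrist view: shoe (168,140) lies flush against fence and end stop. Knob at (278,265), with the fingers at (320,300) to its right (+x side).

Run:
```python
from h import *
im=cv2.imread("pics/w9.png"); m=camera_model("wrist")
print("knob top?",[rig(cast(np.array(q,float),.074,m)[0]).round(4).tolist() for q in((280,257),(278,265))])
# plan: finger points along the arc, offset d behind the knob, relative steps in tool axes (x=-rig y, z=rig x)
import numpy as np
f=lambda t,d:np.array([.075-.067*np.cos(t)+d*np.sin(t),-.067*np.sin(t)-d*np.cos(t)])
pts=[np.array([.0955,-.0691])]+[f(t,d) for t,d in((1.4,.021),(1.2,.021),(1.0,.022),(.8,.023),(.6,.022),(.4,.021),(.2,.02),(.08,.02))]
for a,b in zip(pts,pts[1:]): print(b.round(4),"tool x %.4f z %.4f"%(-(b-a)[1],(b-a)[0]))
```

```text
knob top? [[0.0739, -0.0567, 0.074], [0.0726, -0.0614, 0.074]]
[ 0.0843 -0.0696] tool x 0.0005 z -0.0112
[ 0.0703 -0.0701] tool x 0.0005 z -0.0140
[ 0.0573 -0.0683] tool x -0.0018 z -0.0130
[ 0.0448 -0.0641] tool x -0.0042 z -0.0125
[ 0.0321 -0.056 ] tool x -0.0081 z -0.0127
[ 0.0215 -0.0454] tool x -0.0106 z -0.0107
[ 0.0133 -0.0329] tool x -0.0125 z -0.0082
[ 0.0098 -0.0253] tool x -0.0076 z -0.0035
```

carry_out(
  moves=[
    [0, -0.005, 0, 0, 0, 0.008, 1],
    [0, 0, 0, 0, 0.025, 0, 1],
    [0, 0, 0, 0, 0.024, 0, 1],
    [0, 0, 0, 0, 0, 0, 1],
    [0, 0, 0, 0, 0, -0.01, 1],
    [0, 0, 0, 0, 0, -0.009, 1],
    [0, 0, 0, 0, 0, -0.007, 1],
    [0, 0, 0, 0, 0, -0.007, 1],
    [0, 0, 0, -0.001, 0, -0.007, 1],
    [0, 0, 0, -0.001, 0, -0.006, 1],
  ],
)

```text
time: 21.5
eef_pos: [0.5779, 0.0701, 0.0552]
tcp_rot: [0.554, -0.439, 0.44, -0.554]
contact_force: [2.3, 0.5, 0.2]
opening: -0.002
```

carry_out(
  moves=[
    [0, 0, 0, -0.002, 0, -0.0065, 1],
    [0, 0, 0, -0.002, 0, -0.006, 1],
    [0, 0, 0, -0.004, 0, -0.0065, 1],
    [0, 0, 0, -0.004, 0, -0.0065, 1],
    [0, 0, 0, -0.005, 0, -0.0055, 1],
    [0, 0, 0, -0.005, 0, -0.0055, 1],
    [0, 0, 0, -0.006, 0, -0.004, 1],
    [0, 0, 0, -0.006, 0, -0.004, 1],
    [0, 0, 0, 0, 0, 0, 1],
  ],
)

```text
time: 22.62
eef_pos: [0.5261, 0.0939, 0.0547]
tcp_rot: [0.554, -0.44, 0.439, -0.554]
contact_force: [0.1, -0.0, 0.2]
opening: 0.0
```

Run:
```python
from h import *
p,r,s=tool();print("rig",rig(p).round(4),"Frig",(Rz.T@s["contact_force"]).round(2)); to(p,YAW)
im,m=snap("wrist","w10.png"); cv2.imwrite("pics/w10c.png",cv2.resize(im[0:400,160:560],(600,600)))
```

```text
rig [ 0.0137 -0.033   0.0547] Frig [ 0.09 -0.05  0.23]
t 22.62 p [0.5261 0.0939 0.0547] F [ 0.1 -0.   0.2] open 0.000
 tilt: tool y [-0.002  0.    -1.   ] jaw yaw 0.230 q6 -0.24
 shift(tool xyz) [0. 0. 0.]
 turn wy = 0.001
```

View pics/w10c.png

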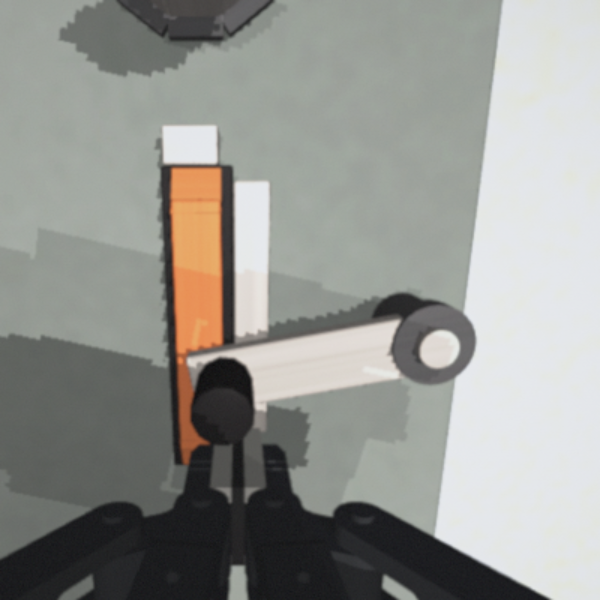

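The arm has swung well in (θ ≈ 0.2), with the knob ahead of the fingers. Finish the swing to its stop.

carry_out(
  moves=[
    [0, 0, 0, -0.004, 0, -0.002, 1],
    [0, 0, 0, -0.003, 0, -0.002, 1],
    [0, 0, 0, -0.002, 0, -0.001, 1],
    [0, 0, 0, -0.002, 0, 0, 1],
    [0, 0, 0, -0.001, 0, 0, 1],
    [0, 0, 0, 0, 0, 0, 1],
  ],
)

```text
time: 23.42
eef_pos: [0.5193, 0.1039, 0.0549]
tcp_rot: [0.554, -0.44, 0.439, -0.554]
contact_force: [0.4, -0.7, -0.4]
opening: -0.004
```

carry_out(
  moves=[
    [0, 0, 0, -0.0015, 0, 0, 1],
    [0, 0, 0, -0.0015, 0, 0, 1],
    [0, 0, 0, 0, 0, 0, 1],
  ],
)

```text
time: 23.8
eef_pos: [0.5189, 0.1052, 0.0549]
tcp_rot: [0.555, -0.438, 0.44, -0.553]
contact_force: [-0.3, -6.7, -0.0]
opening: -0.003
```

carry_out(
  moves=[
    [0, 0, 0, -0.001, 0, 0, 1],
    [0, 0, 0, 0, 0, 0, 1],
    [0, 0, 0, 0.02, 0, 0, 1],
    [0, 0, 0, 0, -0.055, 0, 1],
    [0, 0, 0, 0, -0.055, 0, 1],
    [0, 0, 0, -0.05, -0.03, -0.005, 1],
    [0, 0, 0, -0.05, 0, 0, 1],
    [0, 0, 0, 0, 0, 0, 1],
    [0, 0, 0, 0, 0, 0, 1],
  ],
)

```text
time: 24.92
eef_pos: [0.4956, 0.1842, 0.1946]
tcp_rot: [0.554, -0.44, 0.439, -0.554]
contact_force: [0.1, 0.2, 0.1]
opening: 0.0
```

Run:
```python
from h import *
p,r,s=tool();print("rig",rig(p).round(4)); 
im,m=snap("wrist","w11.png"); shoe(im,m); np.save("m11.npy",m["pose"])
cv2.imwrite("pics/w11c.png",cv2.resize(im[0:400,150:550],(600,600)))
```

```text
rig [0.0044 0.0619 0.1946]
px [[305.0, 227.0], [323.0, 227.0], [323.0, 284.0], [305.0, 284.0]]
strip rig [[-0.0088, 0.0554, 0.03], [0.0082, 0.0553, 0.03], [0.0084, -0.0034, 0.03], [-0.0095, -0.0034, 0.03]] ctr [-0.0004  0.026   0.03  ]
```

View pics/w11c.png

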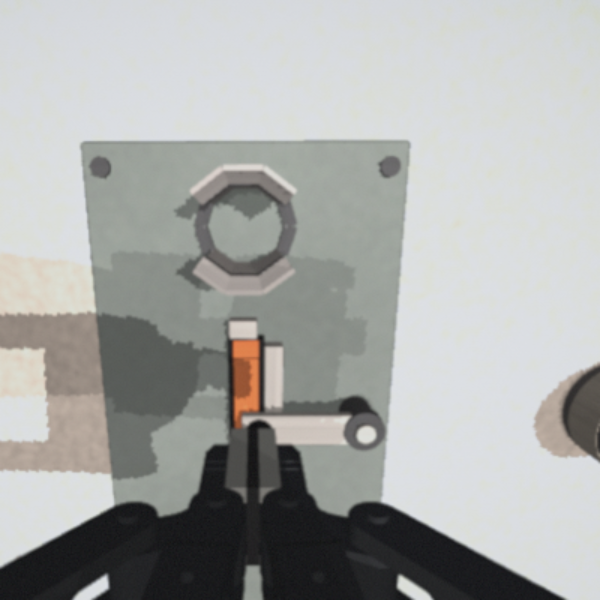

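Wrist view: press arm lies across the shoe at (300,428), shoe against the stops, tube rim spanning (190..297,165..295) with its slots facing left and right (rig ±x).

Run:
```python
from h import *
m=camera_model("wrist"); m["pose"]=np.load("m11.npy")
f=lambda px,z: np.array([rig(x) for x in cast(np.array(px,float)/1.5+[150,0],z,m)]).round(4)
r=f([(190,192),(297,192),(194,262),(295,266),(243,164),(243,295)],.089); print("rim",r.tolist(), r[:4].mean(0), r[4:].mean(0))
g=f([(195,230),(297,230),(246,178),(246,277)],.01); print("floor ring",g.tolist(),g.mean(0))
c=f([(81,143),(410,143),(100,167),(390,167)],.01); print("plate far edge / bolts",c.tolist())
print("arm: pivot,tip",f([(360,430)],.05),f([(245,412),(245,440)],.044))
# top view check
t=camera_model("top"); cr=lambda px,z:np.array([rig(x) for x in cast(np.array(px,float)/4+[100,200],z,t)]).round(4)
print("top floor ring ctr",cr([(175,377)],.01),"tube wall tops",cr([(62,325),(90,420),(150,303),(178,405)],.089).tolist())
```

```text
rim [[-0.0255, 0.143, 0.089], [0.0248, 0.1429, 0.089], [-0.0247, 0.1105, 0.089], [0.0246, 0.1085, 0.089], [-0.0005, 0.1553, 0.089], [-0.0009, 0.0942, 0.089]] [-0.0002    0.126225  0.089   ] [-0.0007   0.12475  0.089  ]
floor ring [[-0.0325, 0.1222, 0.01], [0.0319, 0.1221, 0.01], [-0.0001, 0.1531, 0.01], [-0.0004, 0.0926, 0.01]] [-0.000275  0.1225    0.01    ]
plate far edge / bolts [[-0.0997, 0.1734, 0.01], [0.0989, 0.1732, 0.01], [-0.0893, 0.1597, 0.01], [0.0878, 0.1595, 0.01]]
arm: pivot,tip [[0.0708 0.0029 0.05  ]] [[-0.0009  0.0126  0.044 ]
 [-0.001  -0.0068  0.044 ]]
top floor ring ctr [[-0.0007  0.1216  0.01  ]] tube wall tops [[0.0225, 0.1473, 0.089], [-0.0232, 0.1424, 0.089], [0.0233, 0.1067, 0.089], [-0.0257, 0.1026, 0.089]]
```

Run:
```python
from h import *
to([.52,-.29,.26],YAW)
```

```text
t 24.98 p [0.4957 0.1838 0.1945] F [-0.1 -0.5 -0.3] open 0.001
 tilt: tool y [-0.001  0.    -1.   ] jaw yaw 0.228 q6 -0.07
 shift(tool xyz) [ 0.467  -0.0655 -0.0836]
 turn wy = -0.001
```

carry_out(
  moves=[
    [0, 0, 0, 0.0519, -0.0073, -0.0093, 0],
    [0, 0, 0, 0.0519, -0.0073, -0.0093, -0.3],
    [0, 0, 0, 0.0519, -0.0073, -0.0093, -0.3],
    [0, 0, 0, 0.0519, -0.0073, -0.0093, -0.3],
    [0, 0, 0, 0.0519, -0.0073, -0.0093, -0.3],
    [0, 0, 0, 0.0519, -0.0073, -0.0093, -0.3],
    [0, 0, 0, 0.0519, -0.0073, -0.0093, -0.3],
    [0, 0, 0, 0.0519, -0.0073, -0.0093, -0.3],
    [0, 0, 0, 0.0519, -0.0073, -0.0093, -0.3],
    [0, 0, 0, 0, 0, 0, -0.3],
  ],
)

```text
time: 26.22
eef_pos: [0.5192, -0.2942, 0.2606]
tcp_rot: [0.552, -0.441, 0.442, -0.552]
contact_force: [0.2, 1.3, -1.3]
opening: 0.648
```

```bash
cat >> h.py <<'E'
def discs(im,m,z=.011):
    """grey discs on black mat -> list of (px, world xy on plane z)"""
    g=cv2.cvtColor(im,cv2.COLOR_BGR2GRAY); t=cv2.threshold(g,0,255,cv2.THRESH_OTSU)[1]; out=[]
    for c in cv2.findContours(t,cv2.RETR_LIST,2)[0]:
        if len(c)<12: continue
        (x,y),(a,b),_=e=cv2.fitEllipse(c); A=cv2.contourArea(c)
        w=cast([(x,y)],z,m)[0]; s=cast([(x-a/2,y),(x+a/2,y)],z,m); d=np.linalg.norm(s[0]-s[1])
        if .03<d<.055 and b/a<1.4 and abs(A/(np.pi*a*b/4)-1)<.08: out.append(((round(x),round(y)),w[:2].round(4).tolist(),round(d,4)))
    return out
E
python3 - <<'E'
from h import *
im,m=snap("wrist","w12.png"); p,r,s=tool(); print(p,s["opening"])
for z in(.011,.019):
    print(z); [print(" ",d) for d in discs(im,m,z)]
E
```

```text
[ 0.51913458 -0.29195156  0.26012411] 0.6522750337712897
0.011
  ((346, 334), [0.5927, -0.4583], np.float64(0.0405))
  ((457, 271), [0.7077, -0.3396], np.float64(0.0405))
  ((368, 245), [0.5899, -0.332], np.float64(0.0383))
  ((298, 224), [0.5, -0.3244], np.float64(0.038))
  ((240, 201), [0.4277, -0.3126], np.float64(0.0372))
  ((387, 180), [0.5908, -0.2503], np.float64(0.0394))
  ((351, 179), [0.5497, -0.2586], np.float64(0.0389))
  ((262, 141), [0.4412, -0.2398], np.float64(0.039))
  ((511, 120), [0.7058, -0.1565], np.float64(0.041))
  ((412, 119), [0.5988, -0.1803], np.float64(0.0388))
  ((354, 88), [0.5285, -0.1632], np.float64(0.0393))
  ((276, 57), [0.4411, -0.1519], np.float64(0.039))
0.019
  ((346, 334), [0.5908, -0.4535], np.float64(0.0396))
  ((457, 271), [0.7035, -0.3372], np.float64(0.0397))
  ((368, 245), [0.5881, -0.3298], np.float64(0.0375))
  ((298, 224), [0.5001, -0.3223], np.float64(0.0373))
  ((240, 201), [0.4292, -0.3107], np.float64(0.0365))
  ((387, 180), [0.589, -0.2497], np.float64(0.0386))
  ((351, 179), [0.5487, -0.2578], np.float64(0.0381))
  ((262, 141), [0.4424, -0.2394], np.float64(0.0382))
  ((511, 120), [0.7017, -0.1578], np.float64(0.0401))
  ((412, 119), [0.5969, -0.1812], np.float64(0.038))
  ((354, 88), [0.528, -0.1644], np.float64(0.0385))
  ((276, 57), [0.4423, -0.1533], np.float64(0.0382))
```

View pics/w12.png

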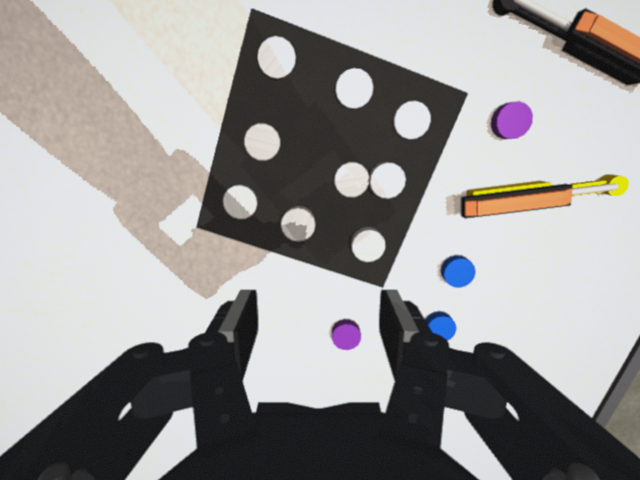

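Wrist view: the thin weight that was at (0.51,-0.25) has been knocked to (0.549,-0.258), px (351,179), and now touches thick C (px 387,180). Thick A is at px (298,224), B at (368,245). I'm starting with A, at (0.5005,-0.3223).

Run:
```python
from h import *
to([.5005,-.3223,.05],YAW)
```

```text
t 26.27 p [ 0.5191 -0.292   0.2601] F [-0.4  0.6 -0.6] open 0.652
 tilt: tool y [-0.001  0.001 -1.   ] jaw yaw 0.224 q6 -0.91
 shift(tool xyz) [ 0.0257  0.2101 -0.0248]
 turn wy = -0.005
```

carry_out(
  moves=[
    [0, -0.005, 0, 0.0257, 0, -0.0248, -0.3],
    [0, 0, 0, 0, 0.055, 0, -0.3],
    [0, 0, 0, 0, 0.055, 0, -0.3],
    [0, 0, 0, 0, 0.055, 0, -0.3],
    [0, 0, 0, 0, 0.045, 0, -0.3],
    [0, 0, 0, 0, 0, 0, -0.3],
    [0, 0, 0, 0, 0, 0, -0.3],
  ],
)

```text
time: 27.15
eef_pos: [0.5027, -0.3203, 0.0525]
tcp_rot: [-0.555, 0.437, -0.439, 0.555]
contact_force: [1.0, -0.5, 0.7]
opening: 0.651
```

Run:
```python
from h import *
to([.5005,-.3223,.002],YAW)
im,m=snap("wrist","w13.png"); [print(d) for d in discs(im,m,.019)]; print(proj([.5005,-.3223,.019],m))
```

```text
t 27.15 p [ 0.5027 -0.3203  0.0525] F [ 1.  -0.5  0.7] open 0.651
 tilt: tool y [ 0.002 -0.001 -1.   ] jaw yaw 0.234 q6 -0.97
 shift(tool xyz) [ 0.0013  0.0505 -0.0027]
 turn wy = 0.005
((457, 317), [0.589, -0.3283], np.float64(0.0332))
((314, 277), [0.5001, -0.3223], np.float64(0.0358))
((194, 229), [0.4298, -0.3104], np.float64(0.0344))
((509, 189), [0.5891, -0.2497], np.float64(0.0365))
((429, 186), [0.5471, -0.2581], np.float64(0.036))
((239, 101), [0.4431, -0.2401], np.float64(0.037))
((572, 56), [0.594, -0.1832], np.float64(0.0356))
[[314.69830596 276.71869833]]
```

carry_out(
  moves=[
    [0, 0, 0, 0.001, 0.02, -0.003, -0.3],
    [0, 0, 0, 0, 0.02, 0, -0.3],
    [0, 0, 0, 0, 0.008, 0, -0.3],
    [0, 0, 0, 0, 0.002, 0, -0.3],
    [0, 0, 0, 0, 0, 0, -0.3],
  ],
)

```text
time: 27.82
eef_pos: [0.4992, -0.3218, 0.0007]
tcp_rot: [-0.555, 0.438, -0.438, 0.555]
contact_force: [0.5, 0.2, 0.0]
opening: 0.649
```

carry_out(
  moves=[
    [0, 0, 0, 0, 0, 0, 0.3],
    [0, 0, 0, 0, 0, 0, 0.3],
    [0, 0, 0, 0, 0, 0, 0.3],
    [0, 0, 0, 0, 0, 0, 0.3],
  ],
  squeeze=50,
)

```text
time: 28.32
eef_pos: [0.4998, -0.3223, 0.0017]
tcp_rot: [0.555, -0.437, 0.439, -0.555]
contact_force: [0.5, 0.5, 5.6]
opening: 0.444
```

Run:
```python
from h import *
to([.5001,-.3223,.002],YAW)
```

```text
t 28.32 p [ 0.4998 -0.3223  0.0017] F [0.5 0.5 5.6] open 0.444
 tilt: tool y [ 0.002 -0.001 -1.   ] jaw yaw 0.234 q6 -0.98
 shift(tool xyz) [ 0.0001 -0.0003  0.0003]
 turn wy = 0.005
```

Gripped (opening stopped at 0.444). Lift and carry to the tube.

carry_out(
  moves=[
    [0, 0, 0, 0, -0.01, 0, 0.5],
    [0, 0, 0, 0, -0.03, 0, 0.5],
    [0, 0, 0, 0, -0.05, 0, 0.5],
    [0, 0, 0, 0, -0.05, 0, 0.5],
    [0, 0, 0, 0, 0, 0, 0.5],
  ],
  squeeze=60,
)

```text
time: 28.95
eef_pos: [0.5012, -0.3236, 0.146]
tcp_rot: [0.555, -0.435, 0.441, -0.555]
contact_force: [0.6, -0.3, -1.7]
opening: 0.44
```

Run:
```python
from h import *
to(W(-.0005,.1245,.14),YAW)
```

```text
t 28.95 p [ 0.5012 -0.3236  0.146 ] F [ 0.6 -0.3 -1.7] open 0.440
 tilt: tool y [ 0.007 -0.006 -1.   ] jaw yaw 0.234 q6 -0.98
 shift(tool xyz) [-0.5579  0.0022  0.1077]
 turn wy = 0.005
```

carry_out(
  moves=[
    [0, 0, 0, -0.05, 0, 0.0098, 0.5],
    [0, 0, 0, -0.06, 0, 0.0118, 0.5],
    [0, 0, 0, -0.06, 0, 0.0118, 0.5],
    [0, 0, 0, -0.06, 0, 0.0118, 0.5],
    [0, 0, 0, -0.06, 0, 0.0118, 0.5],
    [0, 0, 0, -0.06, 0, 0.0118, 0.5],
    [0, 0, 0, -0.06, 0, 0.0118, 0.5],
    [0, 0, 0, -0.06, 0, 0.011, 0.5],
    [0, 0, 0, -0.05, 0, 0.009, 0.5],
    [0, 0, 0, -0.03, 0, 0.005, 0.5],
  ],
)

```text
time: 30.2
eef_pos: [0.4721, 0.2396, 0.1385]
tcp_rot: [0.557, -0.438, 0.437, -0.554]
contact_force: [1.1, -0.0, -1.1]
opening: 0.443
```

carry_out(
  moves=[
    [0, 0, 0, -0.008, 0, 0.002, 0.5],
    [0, 0, 0, 0, 0, 0, 0.5],
    [0, 0, 0, 0, 0, 0, 0.5],
  ],
)

```text
time: 30.58
eef_pos: [0.4742, 0.2449, 0.1401]
tcp_rot: [0.555, -0.439, 0.438, -0.554]
contact_force: [-0.4, -0.3, -1.4]
opening: 0.442
```

Run:
```python
from h import *
to(W(-.0005,.1245,.1),YAW)
im,m=snap("wrist","w14.png"); cv2.imwrite("pics/w14c.png",cv2.resize(im[160:400,200:440],(600,600)))
T=lambda x,y,z:((proj(W(x,y,z),m)[0]-[200,160])*2.5).round(0).tolist()
print("predicted rim corners",[T(sx*.025,.1245+sy*.0165,.089) for sx in(-1,1) for sy in(-1,1)])
```

```text
t 30.57 p [0.4742 0.2449 0.1401] F [-0.4 -0.3 -1.4] open 0.442
 tilt: tool y [-0.001 -0.001 -1.   ] jaw yaw 0.233 q6 0.05
 shift(tool xyz) [0.0013 0.0401 0.0021]
 turn wy = 0.004
predicted rim corners [[210.0, 324.0], [206.0, 200.0], [407.0, 325.0], [413.0, 200.0]]
```

View pics/w14c.png

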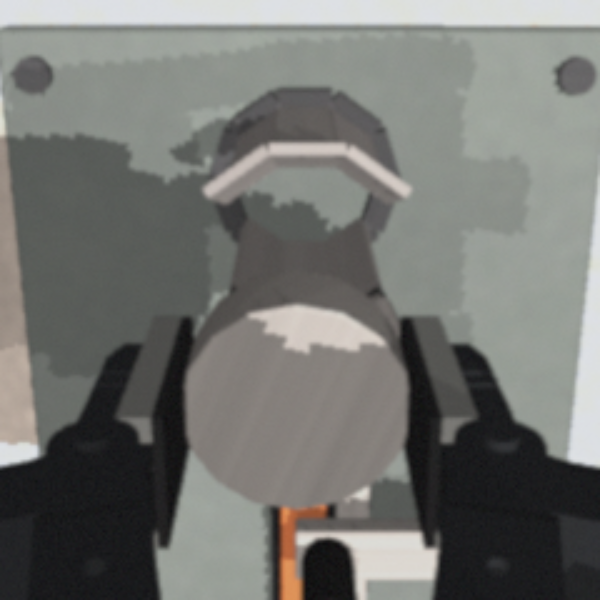

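Wrist view: disc held flat between the pads at (297,405), tube ahead with far rim corners at (203,190) and (412,190) against predicted (206,200) and (413,200). I'm checking the tube's y again.

Run:
```python
from h import *
m=camera_model("wrist"); f=lambda px,z:[rig(x).round(4).tolist() for x in cast(np.array(px,float)/2.5+[200,160],z,m)]
print("far rim corners, apex outer/inner",f([(203,190),(412,190),(310,141),(310,157)],.089))
print("bolts",f([(33,75),(575,75)],.01),"edge",f([(300,28)],.01))
print("disc top ctr",f([(297,398),(297,405)],.157)); p,_,_=tool(); print("tcp",rig(p).round(4))
```

```text
far rim corners, apex outer/inner [[-0.0255, 0.1433, 0.089], [0.025, 0.1435, 0.089], [0.0003, 0.1555, 0.089], [0.0003, 0.1516, 0.089]]
bolts [[-0.089, 0.1592, 0.01], [0.0879, 0.1596, 0.01]] edge [[-0.0019, 0.1744, 0.01]]
disc top ctr [[-0.0027, 0.1263, 0.157], [-0.0027, 0.125, 0.157]]
tcp [-0.0024  0.1258  0.1403]
```

Tube centre (-0.0004,0.125). The disc is centred on the TCP. Correct by 2 mm / 0.8 mm and lower into the bore, watching the force (the gripper body will come near the rim).

carry_out(
  moves=[
    [0, -0.004, 0, 0.0008, 0, 0.002, 0.5],
    [0, 0, 0, 0, 0, 0, 0.5],
    [0, 0, 0, 0, 0.025, 0, 0.5],
    [0, 0, 0, 0, 0.025, 0, 0.5],
    [0, 0, 0, 0, 0.01, 0, 0.5],
    [0, 0, 0, 0, 0.01, 0, 0.5],
    [0, 0, 0, 0, 0, 0, 0.5],
  ],
)

```text
time: 31.5
eef_pos: [0.4764, 0.2456, 0.0705]
tcp_rot: [0.556, -0.437, 0.437, -0.556]
contact_force: [0.0, -0.0, -1.5]
opening: 0.442
```

Run:
```python
from h import *
p,r,s=tool(); print(rig(p).round(4),(Rz.T@s["contact_force"]).round(2),s["wrist_torque"].round(2)); to(W(-.0004,.125,.022),YAW)
```

```text
[-0.0003  0.1261  0.0705] [ 0.04 -0.04 -1.52] [-0.02  0.01  0.  ]
t 31.50 p [0.4764 0.2456 0.0705] F [ 0.  -0.  -1.5] open 0.442
 tilt: tool y [-0.001 -0.    -1.   ] jaw yaw 0.238 q6 0.05
 shift(tool xyz) [ 0.0011  0.0485 -0.0001]
 turn wy = 0.009
```

carry_out(
  moves=[
    [0, 0.009, 0, 0.001, 0.01, 0, 0.5],
    [0, 0, 0, 0, 0.01, 0, 0.5],
    [0, 0, 0, 0, 0.01, 0, 0.5],
    [0, 0, 0, 0, 0.008, 0, 0.5],
    [0, 0, 0, 0, 0.006, 0, 0.5],
    [0, 0, 0, 0, 0, 0, 0.5],
  ],
)

```text
time: 32.25
eef_pos: [0.4764, 0.2446, 0.0261]
tcp_rot: [0.554, -0.44, 0.439, -0.553]
contact_force: [0.3, 0.0, -0.6]
opening: 0.443
```

carry_out(
  moves=[
    [0, 0, 0, 0, 0.002, 0, 0.5],
    [0, 0, 0, 0, 0.002, 0, 0.5],
    [0, 0, 0, 0, 0, 0, 0.5],
  ],
)

```text
time: 32.62
eef_pos: [0.4768, 0.2447, 0.0227]
tcp_rot: [-0.554, 0.44, -0.44, 0.554]
contact_force: [-0.2, -0.6, -2.0]
opening: 0.443
```

carry_out(
  moves=[
    [0, 0, 0, 0, 0.0015, 0, 0.5],
    [0, 0, 0, 0, 0.0015, 0, 0.5],
    [0, 0, 0, 0, 0, 0, 0.5],
  ],
)

```text
time: 33.0
eef_pos: [0.478, 0.2444, 0.0207]
tcp_rot: [-0.553, 0.439, -0.44, 0.554]
contact_force: [1.1, -4.9, 3.9]
opening: 0.446
```

carry_out(
  moves=[
    [0, 0, 0, 0, 0.001, 0, 0.5],
    [0, 0, 0, 0, 0.001, 0, 0.5],
    [0, 0, 0, 0, 0, 0, 0.5],
  ],
)

```text
time: 33.38
eef_pos: [0.4784, 0.2445, 0.0201]
tcp_rot: [-0.554, 0.439, -0.44, 0.554]
contact_force: [-1.7, -6.4, 12.7]
opening: 0.443
```

carry_out(
  moves=[
    [0, 0, 0, 0, 0.001, 0, 0.5],
    [0, 0, 0, 0, 0.001, 0, 0.5],
    [0, 0, 0, 0, 0, 0, 0.5],
  ],
)

```text
time: 33.75
eef_pos: [0.4786, 0.2446, 0.0199]
tcp_rot: [-0.554, 0.439, -0.44, 0.554]
contact_force: [-6.5, -9.2, 21.8]
opening: 0.445
```

The body met the rim at TCP ≈ 0.0205, so the disc's bottom is 12 mm above the floor. Its diagonal (43.1 mm) is less than the bore, so it can't jam. Back off the contact and let go.

carry_out(
  moves=[
    [0, 0, 0, 0, -0.002, 0, 0.5],
    [0, 0, 0, 0, -0.003, 0, 0.5],
    [0, 0, 0, 0, 0, 0, 0.5],
  ],
)

```text
time: 34.12
eef_pos: [0.4771, 0.2445, 0.0212]
tcp_rot: [0.554, -0.439, 0.44, -0.554]
contact_force: [0.1, -5.3, 4.9]
opening: 0.442
```

carry_out(
  moves=[
    [0, 0, 0, 0, 0, 0, -0.1],
    [0, 0, 0, 0, 0, 0, -0.1],
    [0, 0, 0, 0, 0, 0, -0.1],
  ],
)

```text
time: 34.5
eef_pos: [0.4774, 0.2444, 0.021]
tcp_rot: [-0.554, 0.439, -0.44, 0.554]
contact_force: [1.1, -5.0, 2.6]
opening: 0.55
```

Run:
```python
from h import *
p,r,s=tool(); print(rig(p).round(4),(Rz.T@s["contact_force"]).round(2)); to(W(-.0004,.125,.022),YAW)
```

```text
[0.0004 0.1247 0.021 ] [-0.09 -5.1   2.62]
t 34.50 p [0.4774 0.2444 0.021 ] F [ 1.1 -5.   2.6] open 0.550
 tilt: tool y [ 0.001 -0.001 -1.   ] jaw yaw 0.229 q6 0.06
 shift(tool xyz) [-0.0003 -0.001  -0.0008]
 turn wy = 0.000
```

carry_out(
  moves=[
    [0, 0, 0, 0.001, -0.01, 0, -0.1],
    [0, 0, 0, 0, -0.03, 0, -0.1],
    [0, 0, 0, 0, -0.05, 0, -0.1],
    [0, 0, 0, 0, -0.05, 0, -0.1],
    [0, 0, 0, 0.02, -0.05, 0, -0.1],
    [0, 0, 0, 0.03, 0, 0, -0.3],
    [0, 0, 0, 0, 0, 0, -0.3],
    [0, 0, 0, 0, 0, 0, -0.3],
  ],
)

```text
time: 35.5
eef_pos: [0.4875, 0.1957, 0.2099]
tcp_rot: [0.554, -0.44, 0.439, -0.554]
contact_force: [0.5, -0.3, -0.9]
opening: 0.653
```

Run:
```python
from h import *
p,r,s=tool(); print(rig(p).round(4))
im,m=snap("wrist","w15.png"); np.save("m15.npy",m["pose"])
c=proj(W(0,.125,.05),m)[0].astype(int); x0,y0=max(c[0]-75,0),max(c[1]-75,0); print(x0,y0)
cv2.imwrite("pics/w15c.png",cv2.resize(im[y0:y0+150,x0:x0+150],(600,600),interpolation=cv2.INTER_CUBIC)); shoe(im,m)
to([.5881,-.3298,.05],YAW)
```

```text
[-0.0009  0.0749  0.2099]
245 91
px [[311.0, 327.0], [311.0, 235.0], [328.0, 235.0], [328.0, 327.0]]
strip rig [[-0.0099, -0.0481, 0.03], [-0.0091, 0.0563, 0.03], [0.0079, 0.0563, 0.03], [0.0087, -0.0481, 0.03]] ctr [-0.0006  0.0041  0.03  ]
t 35.55 p [0.4875 0.1958 0.2097] F [-0.2 -0.2  0.2] open 0.651
 tilt: tool y [-0.002  0.    -1.   ] jaw yaw 0.230 q6 -0.04
 shift(tool xyz) [ 0.5349  0.1593 -0.0213]
 turn wy = 0.001
```

View pics/w15c.png

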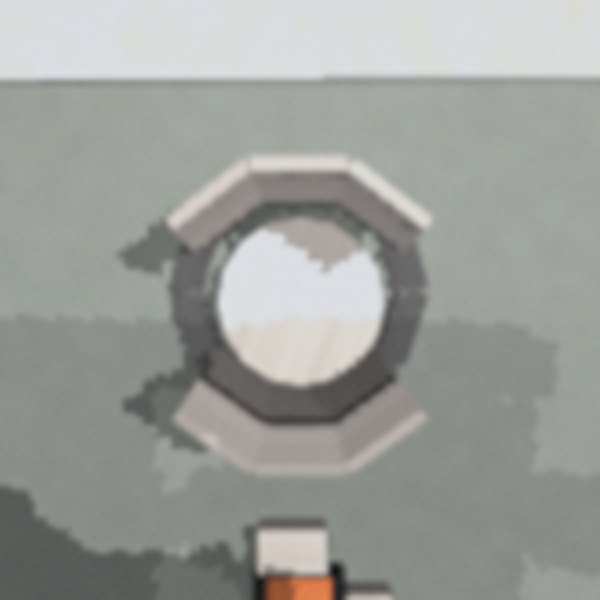

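The disc sits flat in the tube (round, centred at crop (302,300)). Next, thick B.

carry_out(
  moves=[
    [0, 0, 0, 0.045, 0, -0.002, -0.3],
    [0, 0, 0, 0.06, 0, -0.0025, -0.3],
    [0, 0, 0, 0.06, 0, -0.0025, -0.3],
    [0, 0, 0, 0.06, 0, -0.0025, -0.3],
    [0, 0, 0, 0.06, 0, -0.0025, -0.3],
    [0, 0, 0, 0.06, 0.01, -0.0025, -0.3],
    [0, 0, 0, 0.06, 0.02, -0.0025, -0.3],
    [0, 0, 0, 0.06, 0.03, -0.0025, -0.3],
    [0, 0, 0, 0.05, 0.04, -0.0018, -0.3],
    [0, 0, 0, 0.02, 0.04, 0, -0.3],
  ],
)

```text
time: 36.8
eef_pos: [0.5884, -0.3266, 0.0721]
tcp_rot: [-0.553, 0.44, -0.44, 0.554]
contact_force: [0.5, 0.5, 0.1]
opening: 0.648
```

carry_out(
  moves=[
    [0, 0, 0, 0, 0.019, 0, -0.3],
    [0, 0, 0, 0, 0, 0, -0.3],
    [0, 0, 0, 0, 0, 0, -0.3],
  ],
)

```text
time: 37.17
eef_pos: [0.5891, -0.324, 0.0568]
tcp_rot: [-0.554, 0.438, -0.44, 0.554]
contact_force: [0.7, -0.8, -0.2]
opening: 0.647
```

Run:
```python
from h import *
im,m=snap("wrist","w16.png"); [print(d) for d in discs(im,m,.019)]
to([.5881,-.3298,.006],YAW)
# tube centre from disc seen in w15 (top face z=.026)
m["pose"]=np.load("m15.npy"); f=lambda px,z:[rig(x).round(4).tolist() for x in cast(np.array(px,float)/4+[245,91],z,m)]
print("disc in tube: ctr,l,r,top,bot",f([(302,300),(219,300),(385,300),(302,217),(302,384)],.026)); print("rim apexes",f([(300,156),(300,474)],.089))
```

```text
((316, 280), [0.5882, -0.3293], np.float64(0.0356))
((46, 188), [0.4335, -0.3104], np.float64(0.033))
((277, 141), [0.5509, -0.2582], np.float64(0.0371))
((352, 142), [0.5892, -0.2496], np.float64(0.0389))
((74, 54), [0.4467, -0.2401], np.float64(0.0357))
t 37.23 p [ 0.5893 -0.3243  0.0573] F [ 0.4 -0.3  0.2] open 0.651
 tilt: tool y [ 0.003 -0.002 -1.   ] jaw yaw 0.231 q6 -0.88
 shift(tool xyz) [ 0.005   0.0514 -0.0025]
 turn wy = 0.002
disc in tube: ctr,l,r,top,bot [[0.0004, 0.1236, 0.026], [-0.0194, 0.1236, 0.026], [0.0202, 0.1236, 0.026], [0.0003, 0.1427, 0.026], [0.0004, 0.1036, 0.026]]
rim apexes [[-0.0003, 0.155, 0.089], [-0.0003, 0.0944, 0.089]]
```

carry_out(
  moves=[
    [0, 0, 0, 0.0048, 0.015, -0.0025, -0.3],
    [0, 0, 0, 0, 0.02, 0, -0.3],
    [0, 0, 0, 0, 0.012, 0, -0.3],
    [0, 0, 0, 0, 0.004, 0, -0.3],
    [0, 0, 0, 0, 0, 0, -0.3],
    [0, 0, 0, 0, 0, 0, 0.5],
    [0, 0, 0, 0, 0, 0, 0.5],
    [0, 0, 0, 0, 0, 0, 0.5],
    [0, 0, 0, 0, 0, 0, 0.5],
  ],
)

```text
time: 38.35
eef_pos: [0.5874, -0.3306, 0.0053]
tcp_rot: [-0.554, 0.439, -0.44, 0.554]
contact_force: [-0.6, -0.1, 5.7]
opening: 0.439
```

carry_out(
  moves=[
    [0, 0, 0, 0, -0.01, 0, 0.5],
    [0, 0, 0, 0, -0.03, 0, 0.5],
    [0, 0, 0, 0, -0.05, 0, 0.5],
    [0, 0, 0, 0, -0.05, 0, 0.5],
    [0, 0, 0, 0, 0, 0, 0.5],
    [0, 0, 0, 0, 0, 0, 0.5],
  ],
)

```text
time: 39.1
eef_pos: [0.5856, -0.3294, 0.1426]
tcp_rot: [0.554, -0.441, 0.439, -0.554]
contact_force: [0.2, 0.3, -2.6]
opening: 0.431
```

Run:
```python
from h import *
to(W(-.0002,.1247,.14),YAW)
```

```text
t 39.10 p [ 0.5856 -0.3294  0.1426] F [ 0.2  0.3 -2.6] open 0.431
 tilt: tool y [-0.002  0.002 -1.   ] jaw yaw 0.229 q6 -0.89
 shift(tool xyz) [-0.5834  0.0037  0.0243]
 turn wy = -0.000
```

carry_out(
  moves=[
    [0, 0, 0, -0.058, 0, 0.0024, 0.5],
    [0, 0, 0, -0.06, 0, 0.0024, 0.5],
    [0, 0, 0, -0.06, 0, 0.0024, 0.5],
    [0, 0, 0, -0.06, 0, 0.0024, 0.5],
    [0, 0, 0, -0.06, 0, 0.0024, 0.5],
    [0, 0, 0, -0.06, 0, 0.0024, 0.5],
    [0, 0, 0, -0.06, 0, 0.0024, 0.5],
    [0, 0, 0, -0.06, 0, 0.0025, 0.5],
    [0, 0, 0, -0.06, 0, 0.0025, 0.5],
    [0, 0, 0, -0.045, 0, 0.0025, 0.5],
  ],
)

```text
time: 40.35
eef_pos: [0.475, 0.2449, 0.141]
tcp_rot: [0.556, -0.44, 0.438, -0.553]
contact_force: [1.7, -0.4, -0.6]
opening: 0.441
```

carry_out(
  moves=[
    [0, 0, 0, 0, 0, 0, 0.5],
    [0, 0, 0, 0, 0, 0, 0.5],
    [0, 0, 0, 0, 0, 0, 0.5],
  ],
)

```text
time: 40.72
eef_pos: [0.4776, 0.242, 0.143]
tcp_rot: [0.554, -0.44, 0.44, -0.553]
contact_force: [0.2, 0.1, -1.4]
opening: 0.438
```

```bash
cat >> h.py <<'E'
def held(z):
    im,m=snap("wrist"); g=cv2.cvtColor(im,cv2.COLOR_BGR2GRAY); p,_,s=tool()
    print("tcp rig",rig(p).round(4),"Frig",(Rz.T@s["contact_force"]).round(2),"open %.3f"%s["opening"])
    cv2.imwrite("pics/held.png",im[200:400,220:420])
E
python3 - <<'E'
from h import *
to(W(-.0002,.1247,.036),YAW); held(0)
E
```

```text
t 40.73 p [0.4776 0.242  0.143 ] F [ 0.2  0.1 -1.4] open 0.438
 tilt: tool y [-0.002 -0.001 -1.   ] jaw yaw 0.227 q6 0.05
 shift(tool xyz) [-2.50e-03  1.07e-01 -1.00e-04]
 turn wy = -0.002
tcp rig [0.0003 0.1222 0.1433] Frig [ 0.27  0.43 -1.9 ] open 0.434
```

carry_out(
  moves=[
    [0, 0, 0, -0.0018, 0, 0, 0.5],
    [0, 0, 0, 0, 0.02, 0, 0.5],
    [0, 0, 0, 0, 0.03, 0, 0.5],
    [0, 0, 0, 0, 0.02, 0, 0.5],
    [0, 0, 0, 0, 0.015, 0, 0.5],
    [0, 0, 0, 0, 0.015, 0, 0.5],
    [0, 0, 0, 0, 0.007, 0, 0.5],
    [0, 0, 0, 0, 0, 0, 0.5],
  ],
)

```text
time: 41.78
eef_pos: [0.4773, 0.245, 0.0367]
tcp_rot: [0.554, -0.44, 0.439, -0.554]
contact_force: [0.9, -0.1, -2.0]
opening: 0.439
```

carry_out(
  moves=[
    [0, 0, 0, 0, 0.002, 0, 0.5],
    [0, 0, 0, 0, 0.002, 0, 0.5],
    [0, 0, 0, 0, 0, 0, 0.5],
  ],
)

```text
time: 42.15
eef_pos: [0.4776, 0.2451, 0.0332]
tcp_rot: [-0.554, 0.44, -0.44, 0.554]
contact_force: [0.7, -0.8, -2.9]
opening: 0.436
```

carry_out(
  moves=[
    [0, 0, 0, 0, 0.001, 0, 0.5],
    [0, 0, 0, 0, 0.001, 0, 0.5],
    [0, 0, 0, 0, 0, 0, 0.5],
  ],
)

```text
time: 42.52
eef_pos: [0.4774, 0.245, 0.0309]
tcp_rot: [0.554, -0.44, 0.44, -0.554]
contact_force: [1.1, -0.7, -2.5]
opening: 0.44
```

carry_out(
  moves=[
    [0, 0, 0, 0, 0.001, 0, 0.5],
    [0, 0, 0, 0, 0.001, 0, 0.5],
    [0, 0, 0, 0, 0, 0, 0.5],
  ],
)

```text
time: 42.9
eef_pos: [0.4774, 0.245, 0.0289]
tcp_rot: [0.554, -0.44, 0.44, -0.554]
contact_force: [0.7, -0.7, -1.2]
opening: 0.434
```

carry_out(
  moves=[
    [0, 0, 0, 0, 0.001, 0, 0.5],
    [0, 0, 0, 0, 0.001, 0, 0.5],
    [0, 0, 0, 0, 0, 0, 0.5],
  ],
)

```text
time: 43.28
eef_pos: [0.4776, 0.2451, 0.0282]
tcp_rot: [0.554, -0.44, 0.439, -0.554]
contact_force: [-4.2, -2.5, 6.8]
opening: 0.438
```

Contact at TCP 0.0285 means disc bottom = 0.026, exactly the top of the first thick weight. Release.

carry_out(
  moves=[
    [0, 0, 0, 0, -0.0015, 0, 0.5],
    [0, 0, 0, 0, 0, 0, -0.1],
    [0, 0, 0, 0, 0, 0, -0.1],
    [0, 0, 0, 0, 0, 0, -0.1],
    [0, 0, 0, 0, -0.02, 0, -0.1],
    [0, 0, 0, 0, -0.05, 0, -0.1],
    [0, 0, 0, 0, -0.05, 0, -0.1],
    [0, 0, 0, 0, -0.03, 0, -0.3],
    [0, 0, 0, 0, 0, 0, -0.3],
  ],
)

```text
time: 44.4
eef_pos: [0.4794, 0.2457, 0.1819]
tcp_rot: [-0.552, 0.438, -0.441, 0.556]
contact_force: [0.6, 0.0, 0.1]
opening: 0.648
```

Run:
```python
from h import *
to([.589,-.2497,.1],YAW)
```

```text
t 44.40 p [0.4794 0.2457 0.1819] F [0.6 0.  0.1] open 0.648
 tilt: tool y [ 0.007  0.002 -1.   ] jaw yaw 0.229 q6 0.06
 shift(tool xyz) [ 0.5074  0.0816 -0.0063]
 turn wy = 0.000
```

carry_out(
  moves=[
    [0, 0, 0, 0.05, 0, -0.0007, -0.3],
    [0, 0, 0, 0.06, 0, -0.0007, -0.3],
    [0, 0, 0, 0.06, 0, -0.0007, -0.3],
    [0, 0, 0, 0.06, 0, -0.0007, -0.3],
    [0, 0, 0, 0.06, 0, -0.0007, -0.3],
    [0, 0, 0, 0.06, 0, -0.0007, -0.3],
    [0, 0, 0, 0.06, 0, -0.0007, -0.3],
    [0, 0, 0, 0.06, 0.02, -0.0007, -0.3],
    [0, 0, 0, 0.037, 0.02, 0, -0.3],
    [0, 0, 0, 0, 0.02, 0, -0.3],
  ],
)

```text
time: 45.65
eef_pos: [0.586, -0.2515, 0.1156]
tcp_rot: [0.553, -0.442, 0.44, -0.553]
contact_force: [0.1, 0.5, -0.5]
opening: 0.648
```

carry_out(
  moves=[
    [0, 0.167, 0, 0, 0.02, 0, -0.3],
    [0, 0.167, 0, 0, 0, 0, -0.3],
    [0, 0.167, 0, 0, 0, 0, -0.3],
    [0, 0.167, 0, 0, 0, 0, -0.3],
    [0, 0.167, 0, 0, 0, 0, -0.3],
    [0, 0.167, 0, 0, 0, 0, -0.3],
    [0, 0.167, 0, 0, 0, 0, -0.3],
    [0, 0.167, 0, 0, 0, 0, -0.3],
    [0, 0.167, 0, 0, 0, 0, -0.3],
    [0, 0, 0, 0, 0, 0, -0.3],
  ],
)

```text
time: 46.9
eef_pos: [0.586, -0.2475, 0.0968]
tcp_rot: [-0.106, 0.7, -0.698, 0.105]
contact_force: [0.0, 0.3, -0.9]
opening: 0.649
```

Run:
```python
from h import *
im,m=snap("wrist","w17.png"); [print(d) for d in discs(im,m,.019)]
to([.589,-.2497,.006],YAW-1.5)
```

```text
((584, 311), [0.597, -0.45], np.float64(0.0394))
((189, 282), [0.5336, -0.1654], np.float64(0.0339))
((232, 199), [0.6017, -0.182], np.float64(0.0365))
((514, 110), [0.7078, -0.336], np.float64(0.0396))
t 46.95 p [ 0.5861 -0.2478  0.0972] F [ 0.  -0.1 -0.5] open 0.647
 tilt: tool y [-0.002  0.002 -1.   ] jaw yaw -1.270 q6 0.71
 shift(tool xyz) [-0.0023  0.0911  0.0028]
 turn wy = 0.001
```

carry_out(
  moves=[
    [0, 0, 0, -0.0023, 0.02, 0.0028, -0.3],
    [0, 0, 0, 0, 0.03, 0, -0.3],
    [0, 0, 0, 0, 0.015, 0, -0.3],
    [0, 0, 0, 0, 0, 0, -0.3],
    [0, 0, 0, 0, 0, 0, -0.3],
  ],
)

```text
time: 47.58
eef_pos: [0.5906, -0.2517, 0.0344]
tcp_rot: [0.104, -0.699, 0.7, -0.105]
contact_force: [-0.4, 0.3, 0.4]
opening: 0.648
```

Run:
```python
from h import *
im,m=snap("wrist","w18.png"); [print(d) for d in discs(im,m,.019)]; print("exp px",proj([.589,-.2497,.019],m)); to([.589,-.2497,.006],YAW-1.5)
g=cv2.cvtColor(im,cv2.COLOR_BGR2GRAY); t=cv2.threshold(g,0,255,cv2.THRESH_OTSU)[1]; u=proj([.589,-.2497,.019],m)[0].astype(int)
n,l,st,c=cv2.connectedComponentsWithStats(t); print("component",st[l[u[1],u[0]]],c[l[u[1],u[0]]])
```

```text
((192, 227), [0.6028, -0.1828], np.float64(0.0348))
((574, 106), [0.7076, -0.3347], np.float64(0.0393))
exp px [[314.51428473 288.06538486]]
t 47.62 p [ 0.5908 -0.2519  0.0349] F [ 0.  -0.6  0.4] open 0.649
 tilt: tool y [ 0.002 -0.001 -1.   ] jaw yaw -1.274 q6 0.71
 shift(tool xyz) [ 0.0012  0.0289 -0.0026]
 turn wy = -0.003
component [ 277  251   77  122 5736] [314.65742678 302.02946304]
```

carry_out(
  moves=[
    [0, 0, 0, 0.0012, 0.015, -0.0026, -0.3],
    [0, 0, 0, 0, 0.01, 0, -0.3],
    [0, 0, 0, 0, 0.004, 0, -0.3],
    [0, 0, 0, 0, 0, 0, -0.3],
    [0, 0, 0, 0, 0, 0, 0.5],
    [0, 0, 0, 0, 0, 0, 0.5],
    [0, 0, 0, 0, 0, 0, 0.5],
    [0, 0, 0, 0, 0, 0, 0.5],
  ],
)

```text
time: 48.62
eef_pos: [0.5887, -0.2496, 0.0056]
tcp_rot: [0.104, -0.699, 0.7, -0.105]
contact_force: [0.0, -0.8, 3.6]
opening: 0.435
```

Run:
```python
from h import *
to([.589,-.2497,.006],YAW-1.5)
```

```text
t 48.62 p [ 0.5887 -0.2496  0.0056] F [ 0.  -0.8  3.6] open 0.435
 tilt: tool y [ 0.002 -0.001 -1.   ] jaw yaw -1.274 q6 0.71
 shift(tool xyz) [-0.0003 -0.0004  0.0001]
 turn wy = -0.003
```

carry_out(
  moves=[
    [0, 0, 0, 0, -0.01, 0, 0.5],
    [0, 0, 0, 0, -0.03, 0, 0.5],
    [0, 0, 0, 0, -0.05, 0, 0.5],
    [0, 0, 0, 0, -0.05, 0, 0.5],
    [0, -0.15, 0, 0, 0, 0, 0.5],
    [0, -0.15, 0, 0, 0, 0, 0.5],
    [0, -0.15, 0, 0, 0, 0, 0.5],
    [0, -0.15, 0, 0, 0, 0, 0.5],
    [0, -0.15, 0, 0, 0, 0, 0.5],
    [0, -0.15, 0, 0, 0, 0, 0.5],
  ],
)

```text
time: 49.88
eef_pos: [0.5873, -0.2486, 0.144]
tcp_rot: [-0.4, 0.584, -0.582, 0.4]
contact_force: [0.1, 0.1, -1.5]
opening: 0.437
```

carry_out(
  moves=[
    [0, -0.15, 0, 0, 0, 0, 0.5],
    [0, -0.15, 0, 0, 0, 0, 0.5],
    [0, -0.15, 0, 0, 0, 0, 0.5],
    [0, -0.15, 0, 0, 0, 0, 0.5],
    [0, 0, 0, 0, 0, 0, 0.5],
    [0, 0, 0, 0, 0, 0, 0.5],
  ],
)

```text
time: 50.62
eef_pos: [0.5877, -0.2489, 0.1444]
tcp_rot: [0.553, -0.441, 0.441, -0.553]
contact_force: [0.2, -0.7, -2.1]
opening: 0.436
```

Run:
```python
from h import *
to(W(-.0002,.1247,.14),YAW)
```

```text
t 50.62 p [ 0.5877 -0.2489  0.1444] F [ 0.2 -0.7 -2.1] open 0.436
 tilt: tool y [-0.001  0.001 -1.   ] jaw yaw 0.224 q6 -0.78
 shift(tool xyz) [-0.5055  0.0048  0.0014]
 turn wy = -0.005
```

carry_out(
  moves=[
    [0, -0.005, 0, -0.045, 0, 0, 0.5],
    [0, 0, 0, -0.055, 0, 0, 0.5],
    [0, 0, 0, -0.055, 0, 0, 0.5],
    [0, 0, 0, -0.055, 0, 0, 0.5],
    [0, 0, 0, -0.055, 0, 0, 0.5],
    [0, 0, 0, -0.055, 0, 0, 0.5],
    [0, 0, 0, -0.055, 0, 0, 0.5],
    [0, 0, 0, -0.055, 0, 0, 0.5],
    [0, 0, 0, -0.045, 0, 0, 0.5],
    [0, 0, 0, -0.0305, 0, 0, 0.5],
  ],
)

```text
time: 51.88
eef_pos: [0.4716, 0.2449, 0.1449]
tcp_rot: [-0.554, 0.439, -0.439, 0.554]
contact_force: [0.8, 0.6, -1.2]
opening: 0.438
```

carry_out(
  moves=[
    [0, 0, 0, 0, 0, 0, 0.5],
    [0, 0, 0, 0, 0, 0, 0.5],
    [0, 0, 0, 0, 0, 0, 0.5],
  ],
)

```text
time: 52.25
eef_pos: [0.4728, 0.242, 0.1447]
tcp_rot: [0.554, -0.44, 0.44, -0.554]
contact_force: [1.1, -0.3, -1.6]
opening: 0.439
```

Run:
```python
from h import *
to(W(-.0002,.1247,.048),YAW)
```

```text
t 52.25 p [0.4728 0.242  0.1447] F [ 1.1 -0.3 -1.6] open 0.439
 tilt: tool y [-0. -0. -1.] jaw yaw 0.229 q6 0.05
 shift(tool xyz) [-0.0013  0.0967  0.0044]
 turn wy = 0.000
```

carry_out(
  moves=[
    [0, 0, 0, -0.0013, 0, 0.0044, 0.5],
    [0, 0, 0, 0, 0.02, 0, 0.5],
    [0, 0, 0, 0, 0.025, 0, 0.5],
    [0, 0, 0, 0, 0.02, 0, 0.5],
    [0, 0, 0, 0, 0.018, 0, 0.5],
    [0, 0, 0, 0, 0.01, 0, 0.5],
    [0, 0, 0, 0, 0.004, 0, 0.5],
    [0, 0, 0, 0, 0, 0, 0.5],
  ],
)

```text
time: 53.25
eef_pos: [0.4767, 0.2451, 0.0479]
tcp_rot: [0.554, -0.439, 0.439, -0.554]
contact_force: [0.4, -1.8, -2.4]
opening: 0.439
```

carry_out(
  moves=[
    [0, 0, 0, 0, 0.001, 0, 0.5],
    [0, 0, 0, 0, 0.001, 0, 0.5],
    [0, 0, 0, 0, 0, 0, 0.5],
  ],
)

```text
time: 53.62
eef_pos: [0.4773, 0.2452, 0.0464]
tcp_rot: [-0.554, 0.439, -0.439, 0.555]
contact_force: [0.3, -2.4, -0.8]
opening: 0.438
```

carry_out(
  moves=[
    [0, 0, 0, 0, 0.001, 0, 0.5],
    [0, 0, 0, 0, 0.001, 0, 0.5],
    [0, 0, 0, 0, 0, 0, 0.5],
  ],
)

```text
time: 54.0
eef_pos: [0.4771, 0.2452, 0.0446]
tcp_rot: [-0.554, 0.439, -0.439, 0.555]
contact_force: [-0.5, -3.3, 4.6]
opening: 0.438
```

Contact at TCP 0.0446, as predicted, so the stack top is now 48 mm above the floor. Release and go for thin N1 at (0.5285,-0.1635).

carry_out(
  moves=[
    [0, 0, 0, 0.0007, -0.001, 0, 0.5],
    [0, 0, 0, 0, 0, 0, -0.1],
    [0, 0, 0, 0, 0, 0, -0.1],
    [0, 0, 0, 0, 0, 0, -0.1],
    [0, 0, 0, 0, -0.02, 0, -0.1],
    [0, 0, 0, 0, -0.05, 0, -0.1],
    [0, 0, 0, 0, -0.05, 0, -0.3],
    [0, 0, 0, 0, -0.01, 0, -0.3],
    [0, 0, 0, 0, 0, 0, -0.3],
  ],
)

```text
time: 55.12
eef_pos: [0.4768, 0.2446, 0.1751]
tcp_rot: [-0.554, 0.439, -0.439, 0.555]
contact_force: [-0.6, -0.5, -0.7]
opening: 0.647
```

Run:
```python
from h import *
to([.5285,-.1632,.055],YAW)
```

```text
t 55.12 p [0.4768 0.2446 0.1751] F [-0.6 -0.5 -0.7] open 0.647
 tilt: tool y [ 0.001  0.    -1.   ] jaw yaw 0.231 q6 0.05
 shift(tool xyz) [ 0.4089  0.12   -0.0432]
 turn wy = 0.002
```

carry_out(
  moves=[
    [0, 0, 0, 0.045, 0, -0.0048, -0.3],
    [0, 0, 0, 0.055, 0, -0.0058, -0.3],
    [0, 0, 0, 0.055, 0, -0.0058, -0.3],
    [0, 0, 0, 0.055, 0, -0.0058, -0.3],
    [0, 0, 0, 0.055, 0, -0.0058, -0.3],
    [0, 0, 0, 0.055, 0.02, -0.0058, -0.3],
    [0, 0, 0, 0.055, 0.03, -0.0058, -0.3],
    [0, 0, 0, 0.034, 0.04, -0.0036, -0.3],
    [0, 0, 0, 0, 0.03, 0, -0.3],
    [0, 0, 0, 0, 0, 0, -0.3],
  ],
)

```text
time: 56.38
eef_pos: [0.5242, -0.1616, 0.0496]
tcp_rot: [0.555, -0.443, 0.435, -0.553]
contact_force: [-0.2, 0.1, 0.1]
opening: 0.647
```

carry_out(
  moves=[
    [0, 0, 0, 0, 0, 0, -0.3],
    [0, 0, 0, 0, 0, 0, -0.3],
  ],
)

```text
time: 56.62
eef_pos: [0.5292, -0.163, 0.0564]
tcp_rot: [-0.554, 0.438, -0.44, 0.555]
contact_force: [1.1, -0.3, 1.1]
opening: 0.651
```

Run:
```python
from h import *
im,m=snap("wrist","w19.png"); [print(d) for d in discs(im,m,.011)]
to([.5285,-.1632,.003],YAW)
```

```text
((590, 314), [0.705, -0.1552], np.float64(0.0412))
((318, 266), [0.5283, -0.1625], np.float64(0.0359))
((175, 216), [0.441, -0.1516], np.float64(0.0361))
t 56.67 p [ 0.5292 -0.1631  0.0565] F [-0.7  0.9  0.2] open 0.648
 tilt: tool y [ 0.002 -0.001 -1.   ] jaw yaw 0.232 q6 -0.71
 shift(tool xyz) [-0.0001  0.0535 -0.0009]
 turn wy = 0.003
```

carry_out(
  moves=[
    [0, 0, 0, -0.0003, 0.02, -0.001, -0.3],
    [0, 0, 0, 0, 0.02, 0, -0.3],
    [0, 0, 0, 0, 0.01, 0, -0.3],
    [0, 0, 0, 0, 0.003, 0, -0.3],
    [0, 0, 0, 0, 0, 0, -0.3],
    [0, 0, 0, 0, 0, 0, 0.5],
    [0, 0, 0, 0, 0, 0, 0.5],
    [0, 0, 0, 0, 0, 0, 0.5],
    [0, 0, 0, 0, 0, 0, 0.5],
  ],
)

```text
time: 57.8
eef_pos: [0.5282, -0.1635, 0.0035]
tcp_rot: [-0.554, 0.438, -0.44, 0.554]
contact_force: [-0.7, 0.3, 6.3]
opening: 0.427
```

Run:
```python
from h import *
to([.5284,-.1628,.003],YAW)
```

```text
t 57.80 p [ 0.5282 -0.1635  0.0035] F [-0.7  0.3  6.3] open 0.427
 tilt: tool y [ 0.002 -0.001 -1.   ] jaw yaw 0.231 q6 -0.71
 shift(tool xyz) [-0.0006  0.0005  0.0004]
 turn wy = 0.002
```

carry_out(
  moves=[
    [0, 0, 0, 0, -0.01, 0, 0.5],
    [0, 0, 0, 0, -0.03, 0, 0.5],
    [0, 0, 0, 0, -0.05, 0, 0.5],
    [0, 0, 0, 0, -0.05, 0, 0.5],
    [0, 0, 0, 0, 0, 0, 0.5],
    [0, 0, 0, 0, 0, 0, 0.5],
  ],
)

```text
time: 58.55
eef_pos: [0.5266, -0.1628, 0.1415]
tcp_rot: [0.554, -0.439, 0.439, -0.554]
contact_force: [-0.1, 0.4, -1.6]
opening: 0.427
```

Run:
```python
from h import *
to(W(-.0002,.1242,.14),YAW)
```

```text
t 58.55 p [ 0.5266 -0.1628  0.1415] F [-0.1  0.4 -1.6] open 0.427
 tilt: tool y [-0.001  0.    -1.   ] jaw yaw 0.231 q6 -0.71
 shift(tool xyz) [-0.4072  0.0017  0.0447]
 turn wy = 0.002
```

carry_out(
  moves=[
    [0, 0, 0, -0.04, 0, 0.0044, 0.5],
    [0, 0, 0, -0.05, 0, 0.0055, 0.5],
    [0, 0, 0, -0.055, 0, 0.006, 0.5],
    [0, 0, 0, -0.055, 0, 0.006, 0.5],
    [0, 0, 0, -0.055, 0, 0.006, 0.5],
    [0, 0, 0, -0.055, 0, 0.006, 0.5],
    [0, 0, 0, -0.055, 0, 0.006, 0.5],
    [0, 0, 0, -0.042, 0, 0.0048, 0.5],
    [0, 0, 0, 0, 0, 0, 0.5],
    [0, 0, 0, 0, 0, 0, 0.5],
  ],
)

```text
time: 59.8
eef_pos: [0.4764, 0.2427, 0.1401]
tcp_rot: [0.556, -0.44, 0.438, -0.553]
contact_force: [-0.2, 0.3, -0.4]
opening: 0.426
```

carry_out(
  moves=[
    [0, 0, 0, 0, 0, 0, 0.5],
    [0, 0, 0, 0, 0, 0, 0.5],
  ],
)

```text
time: 60.05
eef_pos: [0.4777, 0.2423, 0.1417]
tcp_rot: [0.554, -0.44, 0.439, -0.554]
contact_force: [-0.1, 0.3, -1.6]
opening: 0.427
```

Run:
```python
from h import *
to(W(-.0002,.1242,.062),YAW); held(0)
```

```text
t 60.05 p [0.4777 0.2423 0.1417] F [-0.1  0.3 -1.6] open 0.427
 tilt: tool y [-0. -0. -1.] jaw yaw 0.229 q6 0.05
 shift(tool xyz) [-0.0017  0.0797 -0.0004]
 turn wy = 0.000
tcp rig [0.0003 0.1227 0.1419] Frig [-0.34 -0.47 -0.64] open 0.422
```

carry_out(
  moves=[
    [0, 0, 0, -0.0011, 0, -0.0004, 0.5],
    [0, 0, 0, 0, 0.02, 0, 0.5],
    [0, 0, 0, 0, 0.025, 0, 0.5],
    [0, 0, 0, 0, 0.018, 0, 0.5],
    [0, 0, 0, 0, 0.012, 0, 0.5],
    [0, 0, 0, 0, 0.005, 0, 0.5],
    [0, 0, 0, 0, 0, 0, 0.5],
    [0, 0, 0, 0, 0, 0, 0.5],
  ],
)

```text
time: 61.1
eef_pos: [0.4775, 0.2445, 0.0628]
tcp_rot: [-0.554, 0.439, -0.439, 0.555]
contact_force: [0.4, 0.3, -0.1]
opening: 0.427
```

carry_out(
  moves=[
    [0, 0, 0, 0, 0.001, 0, 0.5],
    [0, 0, 0, 0, 0.001, 0, 0.5],
    [0, 0, 0, 0, 0, 0, 0.5],
  ],
)

```text
time: 61.48
eef_pos: [0.4769, 0.2443, 0.06]
tcp_rot: [0.554, -0.439, 0.439, -0.554]
contact_force: [-0.6, -0.3, -0.0]
opening: 0.429
```

carry_out(
  moves=[
    [0, 0, 0, 0, 0.001, 0, 0.5],
    [0, 0, 0, 0, 0.001, 0, 0.5],
    [0, 0, 0, 0, 0, 0, 0.5],
  ],
)

```text
time: 61.85
eef_pos: [0.477, 0.2444, 0.0584]
tcp_rot: [0.554, -0.439, 0.439, -0.554]
contact_force: [-2.5, -0.0, 3.5]
opening: 0.429
```

Contact at 0.0585, as predicted. Release; next is thin N2 at (0.598,-0.181).

carry_out(
  moves=[
    [0, 0, 0, 0, -0.001, 0, 0.5],
    [0, 0, 0, 0, 0, 0, -0.1],
    [0, 0, 0, 0, 0, 0, -0.1],
    [0, 0, 0, 0, 0, 0, -0.1],
    [0, 0, 0, 0, -0.02, 0, -0.1],
    [0, 0, 0, 0, -0.04, 0, -0.1],
    [0, 0, 0, 0, -0.04, 0, -0.3],
    [0, 0, 0, 0, 0, 0, -0.3],
    [0, 0, 0, 0, 0, 0, -0.3],
  ],
)

```text
time: 62.98
eef_pos: [0.4764, 0.2442, 0.1583]
tcp_rot: [0.555, -0.439, 0.439, -0.554]
contact_force: [-0.3, -0.7, 0.2]
opening: 0.65
```

Run:
```python
from h import *
to([.5985,-.1805,.055],YAW)
```

```text
t 62.98 p [0.4764 0.2442 0.1583] F [-0.3 -0.7  0.2] open 0.650
 tilt: tool y [-0.001 -0.    -1.   ] jaw yaw 0.231 q6 0.05
 shift(tool xyz) [0.4414 0.1033 0.0217]
 turn wy = 0.002
```

carry_out(
  moves=[
    [0, 0, 0, 0.045, 0, 0.0022, -0.3],
    [0, 0, 0, 0.055, 0, 0.0027, -0.3],
    [0, 0, 0, 0.055, 0, 0.0027, -0.3],
    [0, 0, 0, 0.055, 0, 0.0027, -0.3],
    [0, 0, 0, 0.055, 0, 0.0027, -0.3],
    [0, 0, 0, 0.055, 0, 0.0027, -0.3],
    [0, 0, 0, 0.055, 0, 0.0027, -0.3],
    [0, 0, 0, 0.0445, 0.02, 0.0022, -0.3],
    [0, 0, 0, 0.022, 0.04, 0.001, -0.3],
    [0, 0, 0, 0, 0.043, 0, -0.3],
  ],
)

```text
time: 64.22
eef_pos: [0.5984, -0.1822, 0.0531]
tcp_rot: [0.554, -0.44, 0.439, -0.554]
contact_force: [0.8, -0.1, 0.3]
opening: 0.654
```

carry_out(
  moves=[
    [0, 0, 0, 0, 0, 0, -0.3],
    [0, 0, 0, 0, 0, 0, -0.3],
    [0, 0, 0, 0, 0, 0, -0.3],
  ],
)

```text
time: 64.6
eef_pos: [0.6005, -0.1807, 0.0584]
tcp_rot: [-0.554, 0.437, -0.44, 0.555]
contact_force: [0.6, 0.7, 0.8]
opening: 0.648
```

Run:
```python
from h import *
im,m=snap("wrist","w20.png"); [print(d) for d in discs(im,m,.011)]
to([.5985,-.1805,.003],YAW)
```

```text
((32, 385), [0.4273, -0.3129], np.float64(0.0306))
((52, 297), [0.4411, -0.2398], np.float64(0.032))
((317, 263), [0.5988, -0.1795], np.float64(0.0357))
((497, 265), [0.7061, -0.1555], np.float64(0.041))
((49, 155), [0.4395, -0.1511], np.float64(0.0347))
t 64.65 p [ 0.6004 -0.1808  0.0584] F [-0.7  0.9  0.3] open 0.649
 tilt: tool y [ 0.004 -0.002 -1.   ] jaw yaw 0.232 q6 -0.69
 shift(tool xyz) [-0.0008  0.0554 -0.002 ]
 turn wy = 0.003
```

carry_out(
  moves=[
    [0, 0, 0, -0.0015, 0.02, -0.002, -0.3],
    [0, 0, 0, 0, 0.02, 0, -0.3],
    [0, 0, 0, 0, 0.011, 0, -0.3],
    [0, 0, 0, 0, 0.0035, 0, -0.3],
    [0, 0, 0, 0, 0, 0, -0.3],
    [0, 0, 0, 0, 0, 0, 0.5],
    [0, 0, 0, 0, 0, 0, 0.5],
    [0, 0, 0, 0, 0, 0, 0.5],
    [0, 0, 0, 0, 0, 0, 0.5],
  ],
)

```text
time: 65.78
eef_pos: [0.5977, -0.1799, 0.0028]
tcp_rot: [-0.554, 0.438, -0.44, 0.555]
contact_force: [-0.7, 0.8, 5.4]
opening: 0.426
```

Run:
```python
from h import *
to([.5988,-.1800,.003],YAW)
```

```text
t 65.78 p [ 0.5977 -0.1799  0.0028] F [-0.7  0.8  5.4] open 0.426
 tilt: tool y [ 0.002 -0.001 -1.   ] jaw yaw 0.231 q6 -0.69
 shift(tool xyz) [ 0.0003 -0.0002  0.0011]
 turn wy = 0.002
```

carry_out(
  moves=[
    [0, 0, 0, 0, -0.01, 0, 0.5],
    [0, 0, 0, 0, -0.03, 0, 0.5],
    [0, 0, 0, 0, -0.05, 0, 0.5],
    [0, 0, 0, 0, -0.05, 0, 0.5],
    [0, 0, 0, 0, 0, 0, 0.5],
    [0, 0, 0, 0, 0, 0, 0.5],
  ],
)

```text
time: 66.53
eef_pos: [0.5958, -0.1791, 0.1405]
tcp_rot: [0.554, -0.44, 0.438, -0.554]
contact_force: [-0.2, -0.5, -1.1]
opening: 0.425
```

Run:
```python
from h import *
to(W(-.0002,.1242,.14),YAW)
```

```text
t 66.53 p [ 0.5958 -0.1791  0.1405] F [-0.2 -0.5 -1.1] open 0.425
 tilt: tool y [-0.002  0.001 -1.   ] jaw yaw 0.231 q6 -0.69
 shift(tool xyz) [-0.4389  0.0011 -0.0189]
 turn wy = 0.002
```

carry_out(
  moves=[
    [0, 0, 0, -0.04, 0, -0.0018, 0.5],
    [0, 0, 0, -0.055, 0, -0.0024, 0.5],
    [0, 0, 0, -0.06, 0, -0.0026, 0.5],
    [0, 0, 0, -0.06, 0, -0.0026, 0.5],
    [0, 0, 0, -0.06, 0, -0.0026, 0.5],
    [0, 0, 0, -0.06, 0, -0.0026, 0.5],
    [0, 0, 0, -0.06, 0, -0.0026, 0.5],
    [0, 0, 0, -0.0439, 0, -0.0018, 0.5],
    [0, 0, 0, 0, 0, 0, 0.5],
    [0, 0, 0, 0, 0, 0, 0.5],
  ],
)

```text
time: 67.78
eef_pos: [0.4767, 0.2427, 0.1396]
tcp_rot: [0.556, -0.44, 0.438, -0.553]
contact_force: [-0.3, 0.7, -1.2]
opening: 0.429
```

carry_out(
  moves=[
    [0, 0, 0, 0, 0, 0, 0.5],
    [0, 0, 0, 0, 0, 0, 0.5],
  ],
)

```text
time: 68.03
eef_pos: [0.4781, 0.2423, 0.1412]
tcp_rot: [0.554, -0.44, 0.44, -0.554]
contact_force: [0.4, 0.5, -1.5]
opening: 0.428
```

Run:
```python
from h import *
to(W(-.0002,.1242,.069),YAW)
```

```text
t 68.03 p [0.4781 0.2423 0.1412] F [ 0.4  0.5 -1.5] open 0.428
 tilt: tool y [-0. -0. -1.] jaw yaw 0.229 q6 0.05
 shift(tool xyz) [-0.0017  0.0722 -0.0008]
 turn wy = 0.000
```

carry_out(
  moves=[
    [0, 0, 0, -0.0018, 0, -0.0008, 0.5],
    [0, 0, 0, 0, 0.02, 0, 0.5],
    [0, 0, 0, 0, 0.025, 0, 0.5],
    [0, 0, 0, 0, 0.015, 0, 0.5],
    [0, 0, 0, 0, 0.009, 0, 0.5],
    [0, 0, 0, 0, 0.003, 0, 0.5],
    [0, 0, 0, 0, 0, 0, 0.5],
    [0, 0, 0, 0, 0, 0, 0.5],
  ],
)

```text
time: 69.03
eef_pos: [0.4771, 0.2452, 0.0702]
tcp_rot: [-0.554, 0.439, -0.439, 0.555]
contact_force: [-0.5, -0.0, -1.0]
opening: 0.429
```

carry_out(
  moves=[
    [0, 0, 0, 0, 0.001, 0, 0.5],
    [0, 0, 0, 0, 0.001, 0, 0.5],
    [0, 0, 0, 0, 0, 0, 0.5],
  ],
)

```text
time: 69.4
eef_pos: [0.4764, 0.2449, 0.0674]
tcp_rot: [0.554, -0.439, 0.439, -0.554]
contact_force: [0.2, 0.1, -0.1]
opening: 0.43
```

carry_out(
  moves=[
    [0, 0, 0, 0, 0.001, 0, 0.5],
    [0, 0, 0, 0, 0.001, 0, 0.5],
    [0, 0, 0, 0, 0, 0, 0.5],
  ],
)

```text
time: 69.78
eef_pos: [0.4766, 0.245, 0.0658]
tcp_rot: [-0.554, 0.439, -0.439, 0.554]
contact_force: [-1.0, 0.2, 2.1]
opening: 0.432
```

Contact at 0.066, as predicted. Release, retreat to the -y side, and check everything.

carry_out(
  moves=[
    [0, 0, 0, 0, -0.0005, 0, 0.5],
    [0, 0, 0, 0, 0, 0, -0.1],
    [0, 0, 0, 0, 0, 0, -0.1],
    [0, 0, 0, 0, 0, 0, -0.1],
    [0, 0, 0, 0, -0.03, 0, -0.1],
    [0, 0, 0, 0, -0.05, 0, -0.1],
    [0, 0, 0, 0, -0.05, 0, -0.1],
    [0, 0, 0, 0.05, 0, 0, -0.1],
    [0, 0, 0, 0.01, 0, 0, -0.1],
    [0, 0, 0, 0, 0, 0, -0.1],
  ],
)

```text
time: 71.03
eef_pos: [0.49, 0.1861, 0.1954]
tcp_rot: [0.554, -0.44, 0.439, -0.554]
contact_force: [-0.1, 0.5, -0.4]
opening: 0.555
```

Run:
```python
from h import *
p,r,s=tool(); print(rig(p).round(4))
im,m=snap("wrist","w21.png"); shoe(im,m); np.save("m21.npy",m["pose"])
print("mark px",proj([W(x,.1247+y,.074) for x,y in((0,0),(-.02,0),(.02,0),(0,.02),(0,-.02))],m).round(1).tolist())
cv2.imwrite("pics/w21c.png",cv2.resize(im[80:380,180:480],(600,600),interpolation=cv2.INTER_CUBIC))
```

```text
[-0.0005  0.0651  0.1954]
px [[310.0, 326.0], [310.0, 229.0], [328.0, 229.0], [328.0, 326.0]]
strip rig [[-0.0101, -0.0481, 0.03], [-0.0092, 0.0564, 0.03], [0.0079, 0.0564, 0.03], [0.0087, -0.0481, 0.03]] ctr [-0.0007  0.0041  0.03  ]
mark px [[319.9, 157.9], [293.8, 157.9], [346.0, 157.9], [319.9, 130.6], [319.9, 184.1]]
```

View pics/w21c.png

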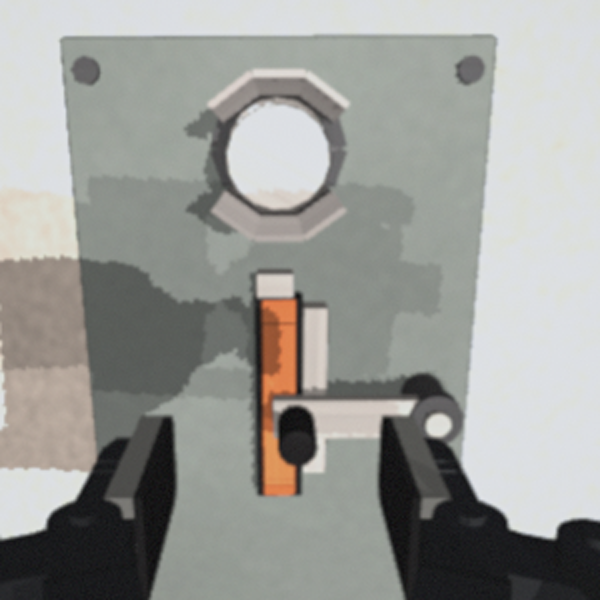

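Final view: the top weight fills the bore as a flat disc at crop (279,154), radius ≈ 52. For a 40 mm disc at the mark's height I predicted centre (280,156), radius 52. The press arm lies square across the shoe at (340,415), and the shoe at (278,395) is against stop and fence. The gripper touches nothing.

```bash
python3 -c "
from plant import *
print(sign_off(), get_state()['time'])"
```

```text
the job is handed in; nothing more can be done
the job is handed in; nothing more can be done
```

The job is done and handed in at about 71 s of the 210 s allowed. `sign_off` gave no verdict.

- **Shoe:** I pushed it home against the fence (about 7 N, then 3 N on a repeat push) and against the end stop (13 N). After those pushes it measured within about 0.5 mm of home. In the final picture it still lies against both stops. That last automatic reading of its middle (0.7 mm off in x, 4 mm in y) is unreliable in y, because the arm and knob cover part of the strip.
- **Press arm:** I swung it in until it met its end of travel (about 7 N at the knob). It looks square over the shoe in the last picture.
- **Weights:** Three thick and two thin make 64 mm. The second to fifth weights touched down within about 0.5 mm of the predicted height. The top one appears flat, centred and the right size for the mark's height. I did not see the mark line itself from the side.
- **What disagreed:**
  - The shut fingertips sit level with the reported TCP, not 19 mm ahead, so my first push passed over the shoe. I touched the plate to find the true height.
  - The gripper body touched the tube rim at about 22 N while lowering the first weight. I backed off and let it drop about 12 mm; it landed flat.
  - One thin weight was knocked against a thick one during the run, so I picked that thick one with the jaws turned.
- **Bystanders:** I went near neither the spare heads nor the jar, but made no final measurement of them.

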